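# Close the biscuit jars on the bakery counter

### The arm

A 6-joint arm with a two-finger parallel gripper is mounted at the origin on the work surface. World frame = base frame: x ahead of the robot, y to its left, z up, the work surface at z = 0. Lengths are in m, angles in degrees, forces in N, time in s.
With the tool pointing down it reaches from about 0.425 to 1.125 m from the base axis. Payload 14.9 kg.
Tool frame: the origin (TCP) lies at the very end of the fingers, on their centre line; the grasp point (between the pads) lies 19 mm behind it; z points along the fingers, x is the direction in which the jaws open and shut, and the axes are right-handed (so a half turn about z gives the same grasp; the last joint's range is limited). The gripper opens to 91 mm and grips with 3 to 60 N. Pads are 32 mm wide; open, the fingers measure 118 mm over their backs; the gripper's body (76 mm by 178 mm) begins 60 mm behind the grasp point.
Start: joints at [-78.341, 21.709, 99.362, -0, 58.929, -1.908], TCP at [0.164, -0.68, 0.214] pointing down, gripper open.
Joint ranges: [-158.91, 158.91], [-42.39, 125.64], [0.06, 152.35], [-60.88, 240.88], [17.5, 164.5], [-176.32, 176.32]. Speed limits (degrees/s): [108.29, 108.29, 136.94, 180, 180, 180].

### API

Orientations are given as a 3x3 rotation matrix whose columns are the frame's x, y, z axes.
In Python, from station import state, get_image, sign_off gives the robot as it stands.
- The arm moves only by the shell command python3 -m pendant 'ROWS' [FORCE]. ROWS is JSON, a list of rows, each a list of 3 entries, a list of its own where there are three numbers: the shift along the world's x, y, z in mm, then the turn, a rotation vector about the world's x, y, z in degrees, then the finger opening in mm, from 0 to 91.2. A call has 1 to 8 rows; each row is the pose to reach, as a shift and turn from the pose measured when the call began; what a row does not reach only later rows make up. A row lasts 1/10 s, in which the tool goes at most 50 mm and 8.59 degrees, less where a joint would pass 70% of its speed; a pose out of reach is approached as far as the arm can. A call with a gripper value outside its range is refused whole. The fingers move at their own pace and stop on an object; FORCE is the grip in N (left out, the last holds). Time passes only in rows, so rows that repeat a pose let the fingers close. It gives the time, the measured TCP pose, the force and the opening at its end, in the units of the state.
- state(): the state, without advancing time (a new reading comes with each control period).
- get_image(name): name is "scene" or "side" or "wrist"; returns a dict with "color" (400x640x3 uint8, red, green, blue), "mtx" (3x3 intrinsics, pixels), "k1" (the pictures are not rectified: a ray, as slopes to the right and down, at radius r is drawn at 1 + k1 r^2 times it, then the intrinsics apply), "rvec" (rotation vector, rad) and "tvec" (3), from world to camera coordinates, as OpenCV has them; the wrist camera has in their place "tool_from_camera" (4x4, takes a point from camera to tool coordinates, whose origin is the TCP and whose axes are the tool frame's). Camera axes: x right, y down, z forward; pixel columns grow to the right and rows downward; lengths in m; the calibration is good to about 2 mm. A picture is of the moment at which its call begins: read the wrist's pose just before it. There is no depth.
- sign_off(): hands the job in, once; it reports no verdict.
The state is a dict: "t": time; "joint_positions": joint angles; "dq": joint speeds; "tau": joint torques, N m; "ee_pos": TCP position; "orientation": TCP orientation; "ft_force": force on the tool from outside, world axes, zero at the start; "ft_torque": the same for the moment, N m; "opening": finger opening in m.
Only numpy, scipy, OpenCV 4.12 (cv2) and the standard library are available. Lean on these libraries where they do the work, as an engineer would, in place of code of your own. Each camera call takes 0.05 s, during which the arm holds its last target.

### The job

The four biscuit jars have been refilled and their wooden lids are still lying about the counter: put each lid on the jar it fits, in size and shape, so that it sits level and fully home on the rim. Set the lids down rather than dropping them, and leave the jars and the milk bottle standing where they are.

Things in the scene. Friction and masses are not known exactly. Their poses are not given: they have to be found in the camera images.
- lid_small_knob (a point): Loose brown wooden lid, lying upright: disc 76 mm diameter, the smallest of the round lids; about 60 g, 12 mm thick; on top a round knob 28 mm wide, 30 mm high; below, a tapered plug 18 mm deep, from 40 mm diameter at the bottom to 55 mm at the disc. Point: middle of the knob, 15 mm above the disc's top, 45 mm above the plug's bottom. z up.
- lid_medium_knob (a point): Loose brown wooden lid, lying upright: disc 100 mm diameter, the middle one of the round lids; about 100 g, 12 mm thick; on top a round knob 28 mm wide, 30 mm high; below, a tapered plug 18 mm deep, from 64 mm diameter at the bottom to 79 mm at the disc. Point: middle of the knob, 15 mm above the disc's top, 45 mm above the plug's bottom. z up.
- lid_large_knob (a point): Loose brown wooden lid, lying upright: disc 124 mm diameter, the largest of the round lids; about 160 g, 12 mm thick; on top a round knob 28 mm wide, 30 mm high; below, a tapered plug 18 mm deep, from 88 mm diameter at the bottom to 103 mm at the disc. Point: middle of the knob, 15 mm above the disc's top, 45 mm above the plug's bottom. z up.
- lid_square_knob (a point): Loose brown wooden lid, lying upright: disc 88 mm square with straight sides, the only square lid; about 110 g, 12 mm thick; on top a square knob 28 mm wide, square to the lid, 30 mm high; below, a tapered plug 18 mm deep, from 52 mm square at the bottom to 67 mm square at the disc. Point: middle of the knob, 15 mm above the disc's top, 45 mm above the plug's bottom. z up, x and y square to its sides.
- jar_small_mouth (a point): Loose white ceramic biscuit jar standing open, smallest round jar: 82 mm across, 85 mm high, round mouth 60 mm wide; 0.35 kg; wall 8 mm, biscuits start about 40 mm below the rim. Point: centre of the mouth at rim height, z up. With its lid home the disc rests on the rim, edges flush, and the knob's middle is 27 mm above this point.
- jar_medium_mouth (a point): Loose white ceramic biscuit jar standing open, middle round jar: 106 mm across, 100 mm high, round mouth 84 mm wide; 0.55 kg; wall 8 mm, biscuits start about 40 mm below the rim. Point: centre of the mouth at rim height, z up. With its lid home the disc rests on the rim, edges flush, and the knob's middle is 27 mm above this point.
- jar_large_mouth (a point): Loose white ceramic biscuit jar standing open, largest round jar: 130 mm across, 115 mm high, round mouth 108 mm wide; 0.85 kg; wall 8 mm, biscuits start about 40 mm below the rim. Point: centre of the mouth at rim height, z up. With its lid home the disc rests on the rim, edges flush, and the knob's middle is 27 mm above this point.
- jar_square_mouth (a point): Loose white ceramic biscuit jar standing open, square jar: 91 mm square, 105 mm high, square mouth 72 mm wide; 0.6 kg; wall 8 mm, biscuits start about 40 mm below the rim. Point: centre of the mouth at rim height, z up, x and y square to its sides. With its lid home the disc rests on the rim, edges flush, and the knob's middle is 27 mm above this point.
- milk_bottle_mid (a point): Small full milk bottle with a blue cap, standing loose behind the jars: 52 mm diameter, 140 mm high, cream-coloured with a paper label. The point is on its axis, 70 mm above the counter. It is not to be moved.
There are look-alikes about, which are no part of the job. What is shaped like the part that bears lid_square_knob but purple is not meant.

How it is judged:
By the outcome, as a careful person would: the job done as asked, in the order asked, and still so for the second after the job is handed in, with the robot touching nothing.
It also fails if it takes over 128 s, if anything falls off the work surface, if the arm or the gripper's body presses on something with over 40 N, if the wrist force passes 120 N, or if a joint passes its speed limit or range.

## Working session

There is one attempt and no reset: what is moved stays moved. The work goes in short steps, Python scripts to look and compute and a shell command to move; the robot and the scene stay as the last step left them, time stands still between calls to the robot, and variables do not carry over. Pictures are saved under pics/ and viewed, and the job is handed in when it is done.

```bash
ls; mkdir -p pics; python3 - <<'E'
from station import state,get_image
import cv2
print(state())
for n in ["scene","side","wrist"]:
    g=get_image(n); cv2.imwrite(f"pics/{n}0.png",g["color"][:,:,::-1])
    print({k:v for k,v in g.items() if k!="color"})
E
```

```text
pics
{'t': 0.0, 'joint_positions': array([-7.83416565e+01,  2.17367211e+01,  9.93943206e+01,  1.18381140e-03,
        5.89288540e+01, -1.90819933e+00]), 'dq': array([ 0.04542599,  0.06644237, -0.02254786,  0.08520688, -0.08028502,
        0.01458359]), 'tau': array([ 2.46288582e-03, -7.63719964e+01, -4.34362900e+01,  6.52058842e-02,
        4.23399091e-02, -1.15139151e-04]), 'ee_pos': array([ 0.16412118, -0.68009599,  0.21332129]), 'orientation': array([[ 2.34564032e-01, -9.72100652e-01, -1.93912932e-04],
       [-9.72100110e-01, -2.34564106e-01,  1.02738710e-03],
       [-1.04420868e-03, -5.24852773e-05, -9.99999453e-01]]), 'ft_force': array([0.02803878, 0.50119977, 0.41527042]), 'ft_torque': array([-0.0183552 ,  0.00444952,  0.03006047]), 'opening': 0.09129259850134139}
{'mtx': array([[429.01729114,   0.        , 320.76412289],
       [  0.        , 429.01729114, 195.84609079],
       [  0.        ,   0.        ,   1.        ]]), 'k1': -0.08092665446902379, 'rvec': array([ 1.35270147,  1.92802101, -1.02066258]), 'tvec': array([ 0.15907969, -0.1702611 ,  1.77844528])}
{'mtx': array([[365.52125066,   0.        , 326.01509087],
       [  0.        , 365.52125066, 196.02604083],
       [  0.        ,   0.        ,   1.        ]]), 'k1': 0.013688586650126735, 'rvec': array([-0.00461729, -2.81765145,  1.33684171]), 'tvec': array([0.47190552, 0.06539957, 1.22377029])}
{'mtx': array([[317.82356477,   0.        , 318.14624997],
       [  0.        , 317.82356477, 201.74389074],
       [  0.        ,   0.        ,   1.        ]]), 'k1': -0.035852287020897676, 'tool_from_camera': array([[ 9.99999815e-01, -2.44299245e-04, -5.57484721e-04,
         5.86702310e-04],
       [ 3.83850568e-04,  9.63938203e-01,  2.66125897e-01,
        -7.55614714e-02],
       [ 4.72366465e-04, -2.66126062e-01,  9.63938118e-01,
        -1.70261079e-01],
       [ 0.00000000e+00,  0.00000000e+00,  0.00000000e+00,
         1.00000000e+00]])}
```

View pics/scene0.png

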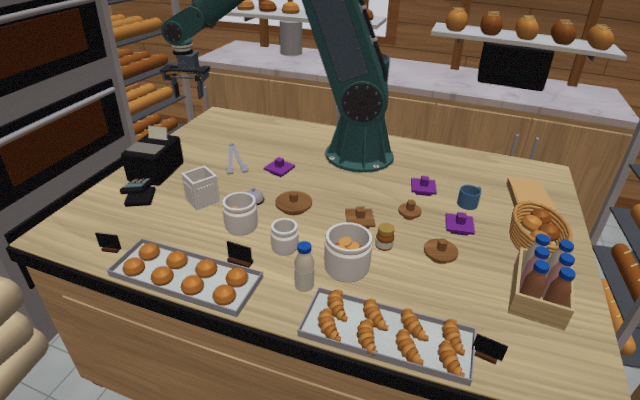

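View pics/side0.png

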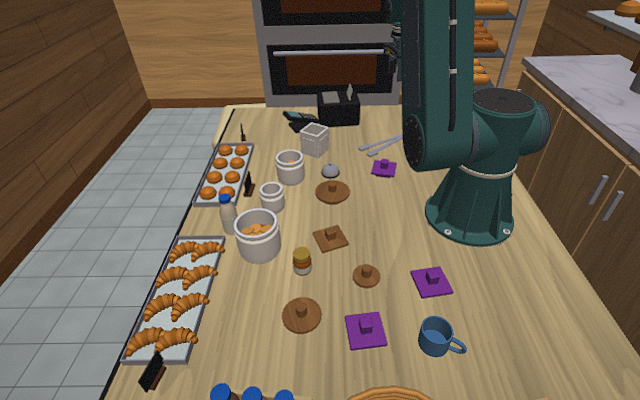

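View pics/wrist0.png

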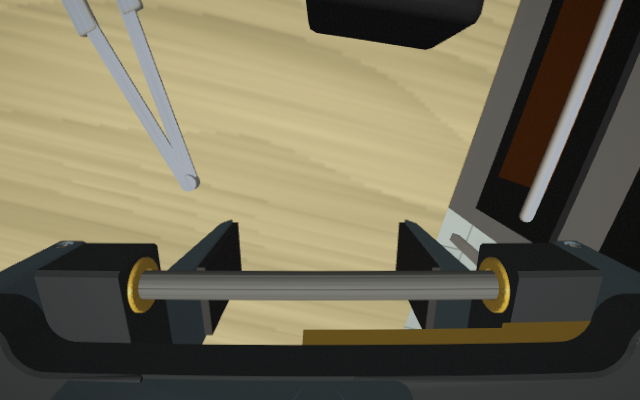

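The brown wooden lids show in scene at (294,202), (441,250) and (410,210), all round, and at (360,216), the square one. The look-alikes are the purple square lids at (280,167), (424,186) and (460,224). The jars are at (200,188) square, (240,213), (285,236) and (348,252), with the milk bottle at (304,268). Next I'll view close crops.

```bash
cat > h.py <<'E'
import numpy as np, cv2
from scipy.optimize import least_squares
from station import state,get_image
def cam(g,st=None):
    """returns R,t world->cam"""
    if "rvec" in g: return cv2.Rodrigues(np.array(g["rvec"]))[0],np.array(g["tvec"])
    T=np.eye(4);T[:3,:3]=st["orientation"];T[:3,3]=st["ee_pos"]
    M=np.linalg.inv(T@np.array(g["tool_from_camera"]));return M[:3,:3],M[:3,3]
def proj(P,c):
    R,t,K,k1=c; p=np.atleast_2d(P)
    return cv2.projectPoints(p.astype(float),cv2.Rodrigues(R)[0],t,K,np.array([k1,0,0,0.]))[0].reshape(-1,2)
def ray(px,c):
    R,t,K,k1=c
    u=cv2.undistortPoints(np.array(px,float).reshape(-1,1,2),K,np.array([k1,0,0,0.])).reshape(-1,2)
    d=np.c_[u,np.ones(len(u))]@R; return -R.T@t, d/np.linalg.norm(d,axis=1)[:,None]
def onplane(px,c,z):
    o,d=ray(px,c); return o+d*((z-o[2])/d[:,2])[:,None]
def tri(obs):
    A=np.zeros((3,3));b=np.zeros(3)
    for px,c in obs:
        o,d=ray([px],c);d=d[0];M=np.eye(3)-np.outer(d,d);A+=M;b+=M@o
    X=np.linalg.solve(A,b)
    return X,[np.linalg.norm(proj(X,c)[0]-px) for px,c in obs]
def snap(name,tag):
    st=state();g=get_image(name)
    R,t=cam(g,st);c=(R,t,np.array(g["mtx"]),g["k1"])
    np.savez(f"pics/{tag}.npz",img=g["color"],R=R,t=t,K=c[2],k1=c[3]);cv2.imwrite(f"pics/{tag}.png",g["color"][:,:,::-1])
    return g["color"][:,:,::-1].copy(),c
def load(tag):
    z=np.load(f"pics/{tag}.npz");return z["img"][:,:,::-1].copy(),(z["R"],z["t"],z["K"],float(z["k1"]))
def crop(img,x0,y0,w,h,s,out):
    cv2.imwrite(out,cv2.resize(img[y0:y0+h,x0:x0+w],None,fx=s,fy=s,interpolation=cv2.INTER_CUBIC))
def circ(x,y,z,r,n=60):
    a=np.linspace(0,2*np.pi,n,endpoint=False);return np.c_[x+r*np.cos(a),y+r*np.sin(a),np.full(n,z)]
def sq(x,y,z,w,yaw):
    a=np.deg2rad(yaw);q=np.array([[-1,-1],[1,-1],[1,1],[-1,1]])*w/2
    R=np.array([[np.cos(a),-np.sin(a)],[np.sin(a),np.cos(a)]]);return np.c_[q@R.T+[x,y],np.full(4,z)]
E
python3 - <<'E'
from h import *
i,c=snap("scene","sc");crop(i,170,140,300,150,2.6,"pics/sc_c.png")
i,c=snap("side","sd");crop(i,190,110,270,230,2.6,"pics/sd_c.png")
E
```

```text
(no output)
```

View pics/sc_c.png

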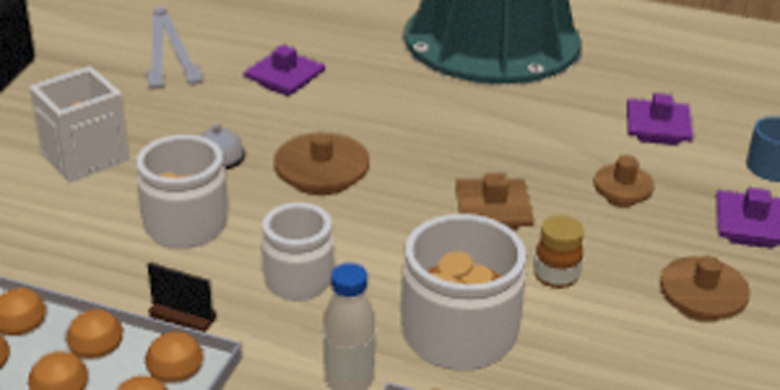

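View pics/sd_c.png

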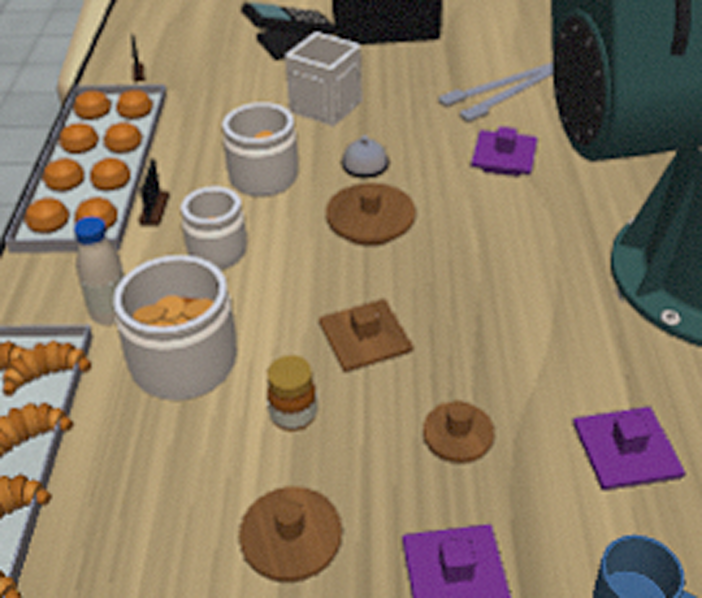

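The crops show four brown lids, with the square one at crop px (495,200) scene and (366,333) side. The jars are square, medium, small and large from left to right. Triangulating knob tops and rims.

```bash
python3 - <<'E'
from h import *
_,a=load("sc");_,b=load("sd")
P=dict(lidA=((321,139),(371,195)),lidSq=((495,180),(366,312)),lidS=((627,159),(459,412)),lidB=((709,262),(290,507)),
jSq=((78,88),(325,52)),jM=((181,160),(259,124)),jS=((298,224),(212,207)),jL=((464,243),(172,288)),cap=((349,272),(91,225)),spice=((561,228),(289,368)),cloche=((221,130),(364,143)))
for k,(s,d) in P.items():
    X,e=tri([((170+s[0]/2.6,140+s[1]/2.6),a),((190+d[0]/2.6,110+d[1]/2.6),b)]);print(k,X.round(3),np.round(e,1),'r',np.hypot(X[0],X[1]).round(3))
# lid widths
def w(p,q,z): 
    f=lambda p:(190+p[0]/2.6,110+p[1]/2.6)
    m=onplane([f(p),f(q)],b,z);return np.linalg.norm(m[0]-m[1]),m.mean(0)
print('A',w((326,212),(415,212),.03));print('S',w((423,431),(494,431),.03));print('B',w((240,533),(341,533),.03))
E
```

```text
lidA [ 0.448 -0.109  0.053] [0.2 0.2] r 0.461
lidSq [0.456 0.12  0.056] [0.6 0.6] r 0.472
lidS [0.359 0.267 0.058] [0.4 0.5] r 0.448
lidB [0.529 0.384 0.059] [0.7 0.9] r 0.654
jSq [ 0.518 -0.417  0.101] [0.3 0.2] r 0.665
jM [ 0.606 -0.222  0.094] [0.2 0.2] r 0.645
jS [ 0.653 -0.053  0.08 ] [0. 0.] r 0.656
jL [0.669 0.14  0.119] [0.2 0.2] r 0.684
cap [0.775 0.054 0.138] [0.2 0.2] r 0.777
spice [0.539 0.218 0.069] [0.7 0.7] r 0.582
cloche [ 0.458 -0.247  0.042] [0.1 0.1] r 0.52
A (np.float64(0.12093515829650199), array([ 0.44927453, -0.1005927 ,  0.03      ]))
S (np.float64(0.0745477849024404), array([0.3590277 , 0.27139812, 0.03      ]))
B (np.float64(0.09695170305046032), array([0.52914861, 0.39141572, 0.03      ]))
```

The lids are clearly told apart: A is 121 mm (large), B is 97 mm (medium), S is 75 mm (small), and the brown square is at (0.456, 0.120). The look-alikes (purple square lids, grey cloche, spice jar) are ruled out. Now I'll move over the counter for wrist views.

```bash
python3 -m pendant '[[[336,430,120],[0,0,-13.6],60],[[336,430,120],[0,0,-13.6],60],[[336,430,120],[0,0,-13.6],60],[[336,430,120],[0,0,-13.6],60],[[336,430,120],[0,0,-13.6],60],[[336,430,120],[0,0,-13.6],60],[[336,430,120],[0,0,-13.6],60],[[336,430,120],[0,0,-13.6],60]]'
python3 - <<'E'
from h import *
print(state()["t"],state()["ee_pos"]);snap("wrist","w1")
E
```

```text
t: 1.05
ee_pos: [0.4055, -0.3708, 0.3002]
orientation: [[-0.001, -1.0, 0.0], [-1.0, 0.001, 0.0], [-0.0, -0.0, -1.0]]
ft_force: [0.1, -1.1, -0.4]
opening: 0.0599
1.05 [ 0.4055016  -0.37082231  0.30020371]
```

View pics/w1.png

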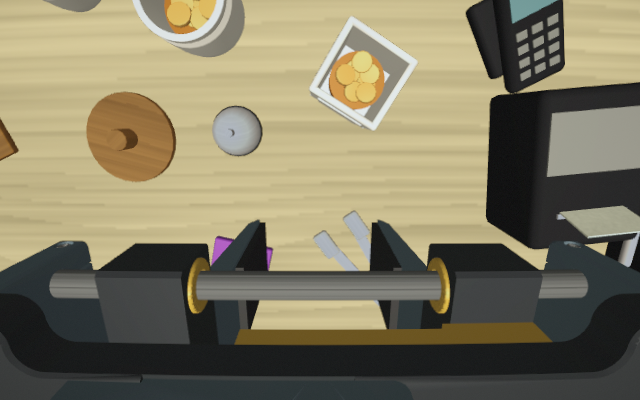

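The wrist view is clear: square jar at (362,73), large lid at (131,137). I'll go on to see the middle and the left side, settling before each picture.

```bash
python3 -m pendant '[[[130,170,40],[0,0,0],60],[[130,170,40],[0,0,0],60],[[130,170,40],[0,0,0],60],[[130,170,40],[0,0,0],60],[[130,170,40],[0,0,0],60],[[130,170,40],[0,0,0],60],[[130,170,40],[0,0,0],60],[[130,170,40],[0,0,0],60]]'
python3 - <<'E'
from h import *
s=state();print(s["t"],s["ee_pos"],abs(s["dq"]).max());snap("wrist","w2")
E
python3 -m pendant '[[[0,300,0],[0,0,0],60],[[0,300,0],[0,0,0],60],[[0,300,0],[0,0,0],60],[[0,300,0],[0,0,0],60],[[0,300,0],[0,0,0],60],[[0,300,0],[0,0,0],60],[[0,300,0],[0,0,0],60],[[0,300,0],[0,0,0],60]]'
python3 - <<'E'
from h import *
s=state();print(s["t"],s["ee_pos"],abs(s["dq"]).max());snap("wrist","w3")
E
```

```text
t: 1.9
ee_pos: [0.5384, -0.1977, 0.3416]
orientation: [[0.001, -1.0, 0.002], [-1.0, -0.001, 0.0], [-0.0, -0.002, -1.0]]
ft_force: [-1.0, 0.4, -0.5]
opening: 0.06
1.9 [ 0.53840663 -0.19773096  0.34155987] 0.5766078558483712
t: 2.75
ee_pos: [0.5381, 0.102, 0.3414]
orientation: [[0.001, -1.0, 0.002], [-1.0, -0.001, 0.0], [-0.0, -0.002, -1.0]]
ft_force: [-0.3, -0.6, -0.4]
opening: 0.0598
2.75 [0.53814823 0.10204271 0.34138352] 2.2590642787361936
```

View pics/w2.png

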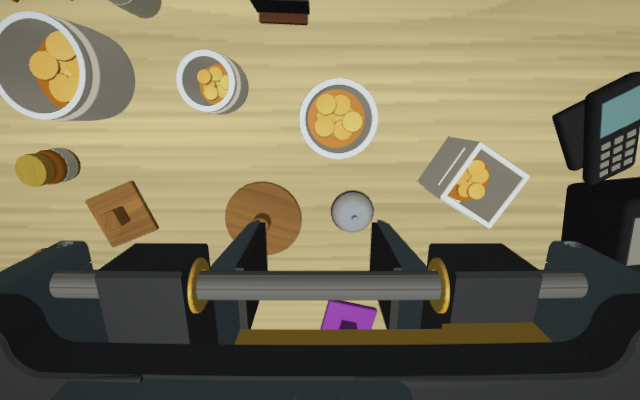

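View pics/w3.png

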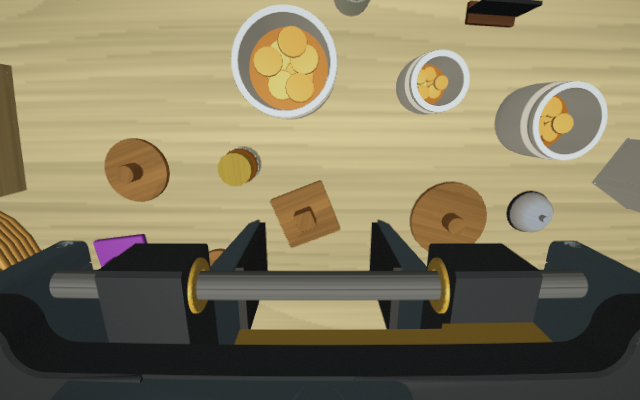

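The pictures show all the lids and jars from above; rims in w3 are at (284,62) large, (440,81) small and (570,120) medium, with the brown square lid at (305,213). Next I'll segment the white rims and brown discs and fit the models over all the views.

```bash
cat > fit.py <<'E'
from h import *
def rimmask(i): 
    g=i.min(2).astype(int); sat=i.max(2).astype(int)-g
    return ((g>205)&(sat<30)).astype(np.uint8)
def brown(i):
    h=cv2.cvtColor(i,cv2.COLOR_BGR2HSV); 
    return ((h[...,0]>5)&(h[...,0]<18)&(h[...,1]>110)&(h[...,2]>60)).astype(np.uint8)
E
python3 - <<'E'
from fit import *
out=[]
for t in ["w1","w2","w3"]:
    i,c=load(t);m=rimmask(i)*255;b=brown(i)*255
    out.append(np.hstack([m[:260],b[:260]]))
cv2.imwrite("pics/masks.png",cv2.resize(np.vstack(out),(800,488)))
for t,p in (("w3",(284,62)),("w2",(338,119)),("w3",(305,213)),("w2",(262,215))):
    i,c=load(t); print(t,p,[i[p[1],p[0]+d].tolist() for d in range(-60,61,4)])
E
```

```text
w3 (284, 62) [[129, 173, 185], [129, 173, 186], [219, 218, 212], [219, 218, 212], [102, 113, 116], [100, 112, 115], [100, 112, 115], [65, 136, 194], [104, 187, 214], [104, 186, 214], [101, 185, 213], [101, 185, 213], [100, 184, 214], [98, 183, 213], [97, 182, 214], [124, 202, 213], [108, 191, 213], [109, 191, 214], [110, 192, 213], [112, 194, 214], [112, 194, 213], [114, 195, 214], [114, 195, 213], [113, 194, 213], [68, 138, 196], [69, 138, 196], [112, 124, 128], [219, 218, 212], [200, 202, 199], [130, 174, 186], [130, 175, 187]]
w2 (338, 119) [[146, 192, 205], [145, 192, 205], [145, 191, 204], [146, 192, 204], [146, 191, 204], [159, 192, 201], [220, 219, 213], [103, 114, 117], [74, 143, 200], [73, 143, 200], [92, 175, 208], [98, 183, 215], [98, 183, 215], [93, 178, 214], [93, 180, 215], [106, 185, 207], [88, 167, 197], [113, 194, 214], [115, 196, 214], [117, 197, 215], [116, 196, 214], [79, 157, 198], [112, 124, 128], [113, 124, 128], [220, 219, 213], [168, 194, 202], [141, 188, 200], [141, 187, 200], [141, 187, 200], [142, 187, 200], [141, 186, 199]]
w3 (305, 213) [[131, 175, 188],
[... 307 characters left out ...]
 [57, 104, 142], [57, 105, 143], [51, 103, 144], [129, 173, 186], [128, 172, 185], [129, 172, 185], [129, 172, 184], [129, 172, 184], [128, 172, 184], [129, 171, 184], [128, 172, 184]]
w2 (262, 215) [[131, 175, 187], [131, 175, 187], [131, 175, 187], [131, 175, 188], [131, 175, 188], [131, 175, 188], [62, 112, 152], [61, 108, 149], [58, 105, 145], [59, 106, 146], [59, 107, 146], [61, 111, 151], [62, 112, 152], [60, 111, 151], [25, 54, 82], [23, 53, 81], [27, 53, 80], [58, 105, 143], [56, 103, 142], [57, 103, 142], [57, 103, 142], [56, 103, 141], [55, 102, 140], [55, 100, 137], [55, 99, 137], [130, 174, 187], [131, 174, 186], [131, 174, 186], [130, 174, 186], [129, 174, 186], [129, 174, 186]]
```

View pics/masks.png

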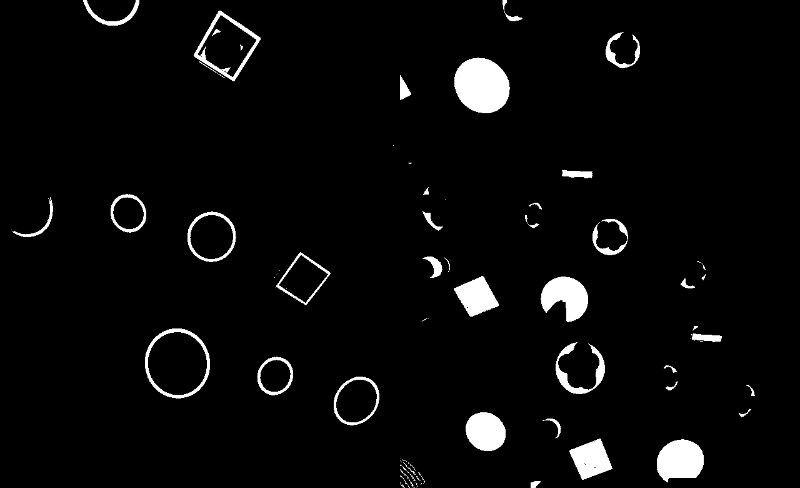

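```bash
cat >> fit.py <<'E'
def comp(m,px,cnt=False):
    """outer contour of component enclosing/nearest px"""
    cs,h=cv2.findContours(m,cv2.RETR_EXTERNAL,cv2.CHAIN_APPROX_NONE)
    cs=[k for k in cs if len(k)>60]
    best=max(cs,key=lambda k:cv2.pointPolygonTest(k,tuple(map(float,px)),True))
    return best.reshape(-1,2).astype(float)
def sd(poly,pts):
    hull=cv2.convexHull(poly.astype(np.float32))
    return np.array([cv2.pointPolygonTest(hull,(float(x),float(y)),True) for x,y in pts])
def fitmodel(shapes,obs,x0,fixed=None):
    """shapes(p)-> list of convex 3D point sets; obs [(contour,cam)]"""
    def res(p):
        S=shapes(p);r=[]
        for k,c in obs:
            r.append(np.max([sd(proj(s,c),k) for s in S],0)-0.5)  # contour pixels lie inside by ~.5
        return np.concatenate(r)
    s=least_squares(res,x0,loss="soft_l1",f_scale=1.0,diff_step=1e-4,x_scale=[.01]*3+[10.]*(len(x0)-3))
    r=res(s.x);return s.x,np.sqrt(np.mean(r**2)),np.linalg.inv(s.jac.T@s.jac).diagonal()**.5*1000
def lid(d): # p=(x,y,ztop)
    return lambda p:[np.r_[circ(p[0],p[1],p[2],d/2),circ(p[0],p[1],p[2]-.012,d/2)],np.r_[circ(p[0],p[1],p[2],.014,20),circ(p[0],p[1],p[2]+.03,.014,20)]]
def lidsq(p): return [np.r_[sq(*p[:3],.088,p[3]),sq(p[0],p[1],p[2]-.012,.088,p[3])],np.r_[sq(*p[:3],.028,p[3]),sq(p[0],p[1],p[2]+.03,.028,p[3])]]
def rim(d): return lambda p:[circ(p[0],p[1],p[2],d/2)]
def rimsq(p): return [sq(*p[:3],.091,p[3])]
E
python3 - <<'E'
from fit import *
W={t:load(t) for t in ["w1","w2","w3"]}
def ob(fn,*tp): return [(comp(fn(W[t][0]),p),W[t][1]) for t,p in tp]
for n,f,o,x0 in [
 ("lidL",lid(.124),ob(brown,("w1",(131,137))),(.448,-.109,.03)),
 ("lidM",lid(.100),ob(brown,("w3",(137,170))),(.529,.384,.03)),
 ("lidSq",lidsq,ob(brown,("w3",(305,213)),("w2",(120,213))),(.456,.12,.03,25)),
 ("jS",rim(.082),ob(rimmask,("w2",(205,81)),("w3",(440,81))),(.653,-.053,.085)),
 ("jM",rim(.106),ob(rimmask,("w2",(338,119)),("w3",(570,120))),(.606,-.222,.1)),
 ("jL",rim(.130),ob(rimmask,("w3",(284,62))),(.669,.14,.115)),
 ("jSq",rimsq,ob(rimmask,("w1",(362,73)),("w2",(485,185))),(.518,-.417,.105,30)),
]:
    x,e,s=fitmodel(f,o,x0);print(n,np.round(x,4),'rms px',e.round(2),'sd',s.round(2))
E
```

```text
lidL [ 0.4505 -0.1011  0.0161] rms px 0.39 sd [0.14 0.45 0.72]
lidM [0.5279 0.3965 0.0121] rms px 0.34 sd [0.27 0.77 1.28]
lidSq [ 0.4577  0.1236  0.0257 21.823 ] rms px 1.09 sd [2.0000e-01 2.2000e-01 4.6000e-01 2.7551e+02]
jS [ 0.6564 -0.0536  0.075 ] rms px 3.01 sd [0.25 0.15 0.35]
jM [ 0.6076 -0.2266  0.0904] rms px 2.81 sd [0.2  0.17 0.28]
jL [0.6767 0.145  0.089 ] rms px 0.29 sd [0.13 0.11 0.48]
jSq [ 0.5226 -0.4216  0.0948 59.0067] rms px 1.81 sd [1.5000e-01 1.4000e-01 3.8000e-01 2.1004e+02]
```

The rim's outer width is mouth plus two 8 mm walls, i.e. 76/100/124/88 mm, not the body width. I'll refit with that.

```bash
sed -i 's/def rimsq(p).*/def rimsq(p): return [sq(*p[:3],.088,p[3])]/' fit.py; python3 - <<'E'
from fit import *
W={t:load(t) for t in ["w1","w2","w3"]}
def ob(fn,*tp): return [(comp(fn(W[t][0]),p),W[t][1]) for t,p in tp]
for n,f,o,x0 in [
 ("jS2",rim(.076),ob(rimmask,("w2",(205,81))),(.653,-.053,.085)),
 ("jS3",rim(.076),ob(rimmask,("w3",(440,81))),(.653,-.053,.085)),
 ("jS",rim(.076),ob(rimmask,("w2",(205,81)),("w3",(440,81))),(.653,-.053,.085)),
 ("jM",rim(.1),ob(rimmask,("w2",(338,119)),("w3",(570,120))),(.606,-.222,.1)),
 ("jL",rim(.124),ob(rimmask,("w3",(284,62))),(.669,.14,.115)),
 ("jSq",rimsq,ob(rimmask,("w1",(362,73)),("w2",(485,185))),(.518,-.417,.105,60)),
 ("jSq1",rimsq,ob(rimmask,("w1",(362,73))),(.518,-.417,.105,60)),
 ("jSq2",rimsq,ob(rimmask,("w2",(485,185))),(.518,-.417,.105,60)),
]:
    x,e,s=fitmodel(f,o,x0);print(n,np.round(x,4),'rms px',e.round(2),'sd',s.round(2))
print([len(o[0]) for o in ob(rimmask,("w2",(205,81)),("w3",(440,81)),("w2",(338,119)),("w3",(570,120)),("w2",(485,185)),("w1",(362,73)))])
E
```

```text
jS2 [ 0.6572 -0.0498  0.0736] rms px 0.3 sd [0.2  0.44 1.22]
jS3 [ 0.657  -0.0573  0.0735] rms px 0.3 sd [0.2  0.47 1.22]
jS [ 0.6561 -0.0534  0.0828] rms px 0.76 sd [0.13 0.13 0.31]
jM [ 0.6082 -0.2237  0.0975] rms px 0.74 sd [0.11 0.14 0.25]
jL [0.6738 0.143  0.1085] rms px 0.29 sd [0.13 0.11 0.46]
jSq [ 0.5228 -0.4203  0.1    59.0582] rms px 0.81 sd [9.0000e-02 1.2000e-01 3.1000e-01 1.5732e+02]
jSq1 [ 0.5236 -0.4206  0.0957 59.0108] rms px 0.27 sd [1.2000e-01 1.2000e-01 5.9000e-01 1.5897e+02]
jSq2 [ 0.5198 -0.4265  0.0904 59.2248] rms px 0.3 sd [  0.25   0.55   0.99 236.63]
[165, 166, 222, 211, 205, 271]
```

```bash
sed -i 's/def res(p):/def res(q):\n        p,off=q[:-1],q[-1]/; s/-0.5)  #.*/-off)/; s/least_squares(res,x0,/least_squares(res,[*x0,.5],/; s/(len(x0)-3))/(len(x0)-3)+[1.])/' fit.py
cat > all.py <<'E'
from fit import *
W={t:load(t) for t in ["w1","w2","w3"]}
def ob(fn,*tp): return [(comp(fn(W[t][0]),p),W[t][1]) for t,p in tp]
E
python3 - <<'E'
from all import *
for n,f,o,x0 in [
 ("jS",rim(.076),ob(rimmask,("w2",(205,81)),("w3",(440,81))),(.653,-.053,.085)),
 ("jM",rim(.1),ob(rimmask,("w2",(338,119)),("w3",(570,120))),(.606,-.222,.1)),
 ("jSq",rimsq,ob(rimmask,("w1",(362,73)),("w2",(485,185))),(.518,-.417,.105,60)),
 ("lidSq",lidsq,ob(brown,("w3",(305,213)),("w2",(120,213))),(.456,.12,.03,25)),
]:
    x,e,s=fitmodel(f,o,x0);print(n,np.round(x,4),'rms px',e.round(2),'sd',s.round(2))
for n,f,o,x0,z in [
 ("jL",rim(.124),ob(rimmask,("w3",(284,62))),(.669,.14,.115),.115),
 ("lidL",lid(.124),ob(brown,("w1",(131,137))),(.448,-.109,.03),.03),
 ("lidM",lid(.100),ob(brown,("w3",(137,170))),(.529,.384,.03),.03)]:
    x,e,s=fitmodel(lambda p:f([p[0],p[1],z+0*p[2]]),o,x0);print(n,np.round(x,4),'rms px',e.round(2))
E
```

```text
jS [ 0.656  -0.0534  0.0843  1.2441] rms px 0.3 sd [ 0.11  0.1   0.29 61.91]
jM [ 0.6082 -0.2231  0.0992  1.242 ] rms px 0.32 sd [ 0.09  0.14  0.26 56.51]
jSq [ 0.5227 -0.4195  0.1034 59.0869  1.4131] rms px 0.3 sd [8.0000e-02 1.2000e-01 3.3000e-01 1.3259e+02 5.7710e+01]
lidSq [ 0.459   0.1224  0.0302 21.758   1.6084] rms px 0.37 sd [1.9000e-01 1.9000e-01 4.4000e-01 2.1721e+02 6.1130e+01]Traceback (most recent call last):
  File "<stdin>", line 13, in <module>
  File "fit.py", line 26, in fitmodel
    r=res(s.x);return s.x,np.sqrt(np.mean(r**2)),np.linalg.inv(s.jac.T@s.jac).diagonal()**.5*1000
                                                 ~~~~~~~~~~~~~^^^^^^^^^^^^^^^
    ainv = _umath_linalg.inv(a, signature=signature)
    raise LinAlgError("Singular matrix")
numpy.linalg.LinAlgError: Singular matrix
```

The two-view heights (84.3, 99.2, 103.4, 30.2 mm) agree with the text. I need a second view for the small and medium lids, and then one for the large jar.

```bash
python3 -m pendant '[[[-90,230,0],[0,0,0],60],[[-90,230,0],[0,0,0],60],[[-90,230,0],[0,0,0],60],[[-90,230,0],[0,0,0],60],[[-90,230,0],[0,0,0],60],[[-90,230,0],[0,0,0],60],[[-90,230,0],[0,0,0],60],[[-90,230,0],[0,0,0],60]]'
python3 - <<'E'
from h import *
s=state();print(s["t"],s["ee_pos"],abs(s["dq"]).max());snap("wrist","w4")
E
python3 -m pendant '[[[30,-100,-20],[0,0,0],60],[[30,-100,-20],[0,0,0],60],[[30,-100,-20],[0,0,0],60],[[30,-100,-20],[0,0,0],60]]'
python3 - <<'E'
from h import *
s=state();print(s["t"],s["ee_pos"],abs(s["dq"]).max());snap("wrist","w5")
E
```

```text
t: 3.6
ee_pos: [0.4491, 0.3296, 0.3413]
orientation: [[-0.002, -1.0, 0.002], [-1.0, 0.002, -0.0], [0.0, -0.002, -1.0]]
ft_force: [-0.3, -0.1, -0.4]
opening: 0.0599
3.6 [0.44909368 0.32959349 0.3413321 ] 0.3572372790015618
t: 4.05
ee_pos: [0.4798, 0.2273, 0.3212]
orientation: [[-0.007, -1.0, 0.001], [-1.0, 0.007, -0.0], [0.0, -0.001, -1.0]]
ft_force: [-0.5, 0.2, 0.4]
opening: 0.06
4.05 [0.47975483 0.22727474 0.32124067] 2.923075272675187
```

View pics/w4.png

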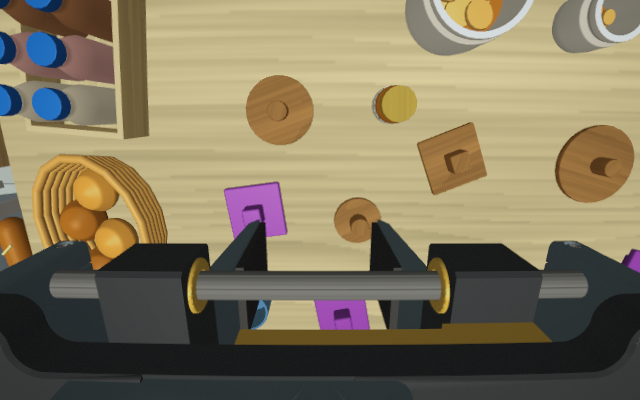

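View pics/w5.png

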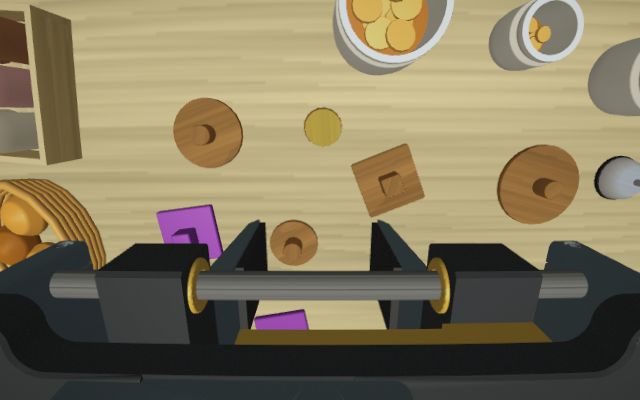

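w4 and w5 show all four brown lids (w5: medium (208,133), square (388,181), large (538,184), small (294,243)). I'll fit them jointly.

```bash
sed -i 's/"w3"\]/"w3","w4","w5"]/' all.py; python3 - <<'E'
from all import *
for n,f,o,x0 in [
 ("lidS",lid(.076),ob(brown,("w4",(352,220)),("w5",(294,243))),(.359,.267,.03)),
 ("lidM",lid(.1),ob(brown,("w4",(280,110)),("w5",(208,133)),("w3",(137,170))),(.529,.392,.03)),
 ("lidL",lid(.124),ob(brown,("w4",(595,164)),("w5",(538,184)),("w1",(131,137))),(.45,-.102,.03)),
 ("lidSq",lidsq,ob(brown,("w4",(452,158)),("w5",(388,181)),("w3",(305,213)),("w2",(120,213))),(.456,.12,.03,25)),
]:
    x,e,s=fitmodel(f,o,x0);print(n,np.round(x,4),'rms px',e.round(2),'sd',s.round(2))
    print('  hull vs area',[ (len(k),) for k,_ in o])
E
```

```text
lidS [0.3591 0.2671 0.0268 1.6   ] rms px 1.38 sd [ 0.57  0.17  1.48 95.92]
  hull vs area [(132,), (129,)]
lidM [0.5308 0.3862 0.0297 1.4656] rms px 0.36 sd [ 0.1   0.19  0.5  58.24]
  hull vs area [(191,), (194,), (177,)]
lidL [ 0.451  -0.1088  0.0292  1.7549] rms px 0.42 sd [ 0.09  0.1   0.13 43.51]
  hull vs area [(220,), (226,), (251,)]
lidSq [ 0.4587  0.1227  0.0294 21.6369  1.6023] rms px 0.37 sd [1.0000e-01 9.0000e-02 2.3000e-01 1.4406e+02 4.0770e+01]
  hull vs area [(208,), (212,), (193,), (182,)]
```

All good: z ≈ 30 mm, rms 0.4 px. Small lid first.

```bash
python3 -m pendant '[[[-121,40,-120],[0,0,-0.4],50],[[-121,40,-200],[0,0,-0.4],50],[[-121,40,-230],[0,0,-0.4],50],[[-121,40,-230],[0,0,-0.4],50],[[-121,40,-230],[0,0,-0.4],50],[[-121,40,-230],[0,0,-0.4],50],[[-121,40,-230],[0,0,-0.4],50]]' 15
python3 - <<'E'
from h import *
s=state();print(s["t"],s["ee_pos"],abs(s["dq"]).max(),s["joint_positions"]);snap("wrist","w6");snap("side","sd6")
E
```

```text
t: 4.8
ee_pos: [0.3566, 0.2686, 0.0898]
orientation: [[-0.011, -1.0, -0.001], [-1.0, 0.011, -0.002], [0.002, 0.001, -1.0]]
ft_force: [0.5, -0.5, 0.7]
opening: 0.0501
4.8 [0.35663958 0.26860689 0.08979362] 2.848536705434098 [ 3.40227798e+01  1.10461869e+01  1.30747006e+02 -7.64216954e-02
  3.83422680e+01  1.24697604e+02]
```

View pics/w6.png

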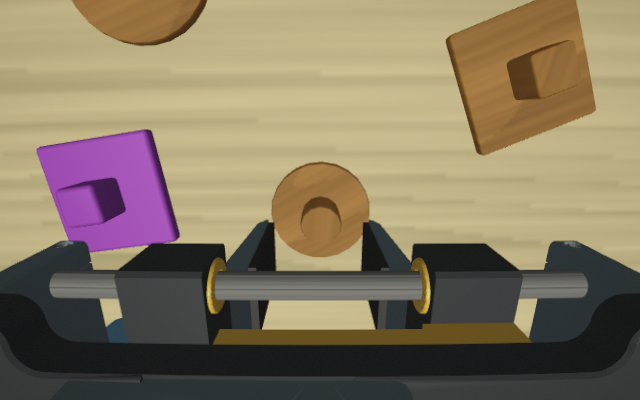

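View pics/sd6.png

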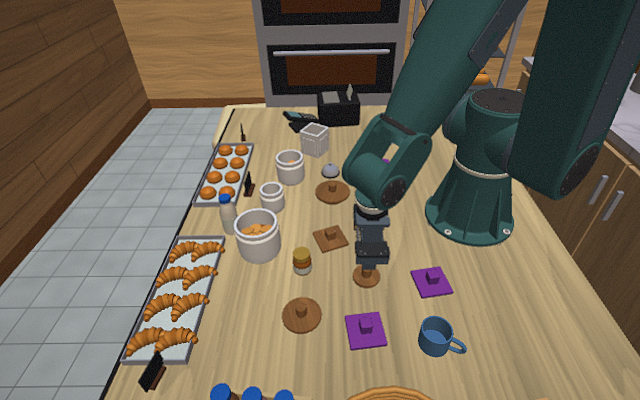

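The knob is at (320,215), midway between the fingers (250 and 385). Quick refinement of its x with this full close view.

```bash
sed -i 's/"w5"\]/"w5","w6"]/' all.py; python3 - <<'E'
from all import *
x,e,s=fitmodel(lid(.076),ob(brown,("w6",(320,190)),("w5",(294,243))),(.359,.267,.03));print(x.round(4),e)
E
python3 -m pendant '[[[2,-1,-30],[0,0,0],50],[[2,-1,-56],[0,0,0],50],[[2,-1,-56],[0,0,0],50],[[2,-1,-56],[0,0,0],50]]'
```

```text
[0.3597 0.2668 0.0276 1.62  ] 0.5764973871339739
t: 5.3
ee_pos: [0.3623, 0.2689, 0.0376]
orientation: [[-0.012, -1.0, 0.004], [-1.0, 0.012, 0.001], [-0.001, -0.003, -1.0]]
ft_force: [0.6, 0.2, -0.2]
opening: 0.0499
```

```bash
python3 -m pendant '[[[-2,-2,-4],[0,0,0],50],[[-2,-2,-4],[0,0,0],50],[[-2,-2,-4],[0,0,0],20],[[-2,-2,-4],[0,0,0],20],[[-2,-2,-4],[0,0,0],20],[[-2,-2,-4],[0,0,0],20],[[-2,-2,-4],[0,0,0],20],[[-2,-2,-4],[0,0,0],20]]' 15
```

```text
t: 6.1
ee_pos: [0.3604, 0.267, 0.0338]
orientation: [[-0.012, -1.0, 0.004], [-1.0, 0.012, 0.001], [-0.001, -0.004, -1.0]]
ft_force: [-1.6, -0.9, 6.8]
opening: 0.028
```

Gripped at 28 mm. Lifting and carrying.

```bash
python3 -m pendant '[[[0,0,30],[0,0,0],20],[[0,0,80],[0,0,0],20],[[0,0,130],[0,0,0],20],[[0,0,170],[0,0,0],20],[[30,-30,170],[0,0,0],20],[[60,-65,170],[0,0,0],20],[[95,-95,170],[0,0,0],20],[[130,-135,170],[0,0,0],20]]'
python3 -m pendant '[[[160,-190,-25],[0,0,0.7],20],[[160,-190,-25],[0,0,0.7],20],[[160,-190,-25],[0,0,0.7],20],[[160,-190,-25],[0,0,0.7],20],[[160,-190,-25],[0,0,0.7],20],[[160,-190,-25],[0,0,0.7],20],[[160,-190,-25],[0,0,0.7],20],[[160,-190,-25],[0,0,0.7],20]]'
python3 - <<'E'
from h import *
s=state();print(s["t"],s["ee_pos"],abs(s["dq"]).max());snap("wrist","w7");snap("scene","sc7")
E
```

```text
t: 6.9
ee_pos: [0.4895, 0.1332, 0.204]
orientation: [[-0.011, -1.0, 0.004], [-1.0, 0.011, 0.002], [-0.002, -0.004, -1.0]]
ft_force: [0.7, 1.3, -1.4]
opening: 0.0278
t: 7.7
ee_pos: [0.6487, -0.0562, 0.1787]
orientation: [[0.001, -1.0, 0.003], [-1.0, -0.001, 0.002], [-0.002, -0.003, -1.0]]
ft_force: [-0.5, -0.0, -0.9]
opening: 0.028
7.7 [ 0.64870408 -0.0561981   0.17870188] 0.7479275605294107
```

View pics/w7.png

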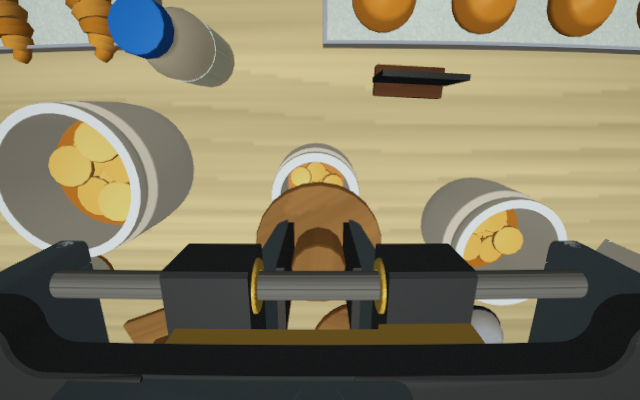

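View pics/sc7.png

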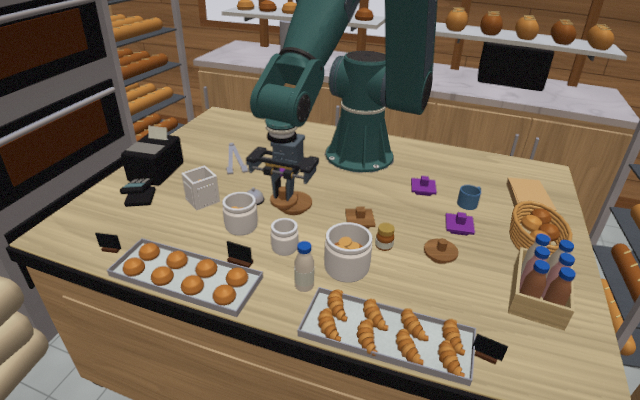

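```bash
python3 -m pendant '[[[7,3,-30],[0,0,0],20],[[7,3,-50],[0,0,0],20],[[7,3,-50],[0,0,0],20],[[7,3,-50],[0,0,0],20],[[7,3,-50],[0,0,0],20]]'
python3 - <<'E'
from h import *
s=state();print(s["t"],s["ee_pos"],abs(s["dq"]).max());i,_=snap("wrist","w8");crop(i,180,120,280,150,2.5,"pics/w8c.png")
i,_=snap("side","sd8");crop(i,180,100,220,180,3,"pics/sd8c.png")
E
```

```text
t: 8.3
ee_pos: [0.6564, -0.0526, 0.1306]
orientation: [[0.002, -1.0, 0.006], [-1.0, -0.002, 0.002], [-0.002, -0.006, -1.0]]
ft_force: [0.7, -0.4, -0.5]
opening: 0.0278
8.3 [ 0.65642916 -0.05258093  0.13062372] 0.19420890045872527
```

View pics/w8c.png

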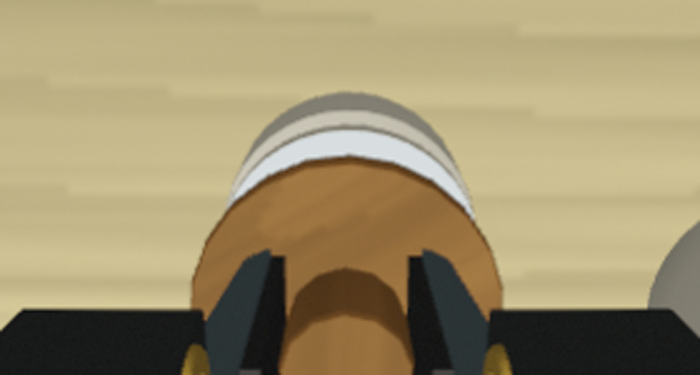

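View pics/sd8c.png

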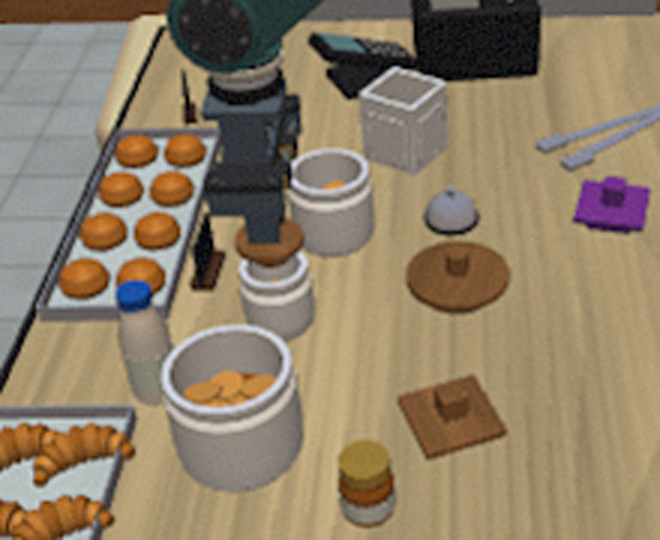

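Aligned over the small jar (lid and rim arcs are symmetric in the wrist crop at column ~350). Lowering in small steps.

```bash
python3 -m pendant '[[[0,-1,-10],[0,0,0],20],[[0,-1,-20],[0,0,0],20],[[0,-1,-25],[0,0,0],20],[[0,-1,-25],[0,0,0],20]]'
python3 -m pendant '[[[0,0,-2],[0,0,0],20],[[0,0,-4],[0,0,0],20],[[0,0,-4],[0,0,0],20]]'
```

```text
t: 8.8
ee_pos: [0.6557, -0.0537, 0.1041]
orientation: [[0.002, -1.0, 0.004], [-1.0, -0.002, 0.002], [-0.002, -0.004, -1.0]]
ft_force: [-0.7, 0.3, -0.3]
opening: 0.0274
t: 9.1
ee_pos: [0.6561, -0.0537, 0.1006]
orientation: [[0.002, -1.0, 0.004], [-1.0, -0.002, 0.002], [-0.002, -0.004, -1.0]]
ft_force: [0.5, 0.9, 2.2]
opening: 0.0278
```

```bash
python3 -m pendant '[[[0,0,-1.5],[0,0,0],20],[[0,0,-1.5],[0,0,0],20]]'

```

```text
t: 9.3
ee_pos: [0.6566, -0.0538, 0.1002]
orientation: [[0.002, -1.0, 0.005], [-1.0, -0.002, 0.002], [-0.002, -0.005, -1.0]]
ft_force: [-4.2, 1.2, 13.1]
opening: 0.0277
```

Contact is 13 N at the expected height, so the lid is home. Releasing and rising.

```bash
python3 -m pendant '[[[0,0,0.5],[0,0,0],28],[[0,0,0.5],[0,0,0],46],[[0,0,0.5],[0,0,0],46],[[0,0,0.5],[0,0,0],46],[[0,0,20],[0,0,0],46],[[0,0,60],[0,0,0],46],[[0,0,110],[0,0,0],46],[[0,0,150],[0,0,0],46]]'
python3 - <<'E'
from h import *
s=state();print(s["t"],s["ee_pos"],abs(s["dq"]).max());i,_=snap("side","sd9");crop(i,180,120,150,120,5,"pics/sd9c.png")
E
```

```text
t: 10.1
ee_pos: [0.6568, -0.0538, 0.2527]
orientation: [[0.002, -1.0, 0.006], [-1.0, -0.002, 0.001], [-0.001, -0.006, -1.0]]
ft_force: [0.5, -0.9, 0.1]
opening: 0.0462
10.1 [ 0.65684928 -0.05384783  0.252686  ] 37.062317202833995
```

View pics/sd9c.png

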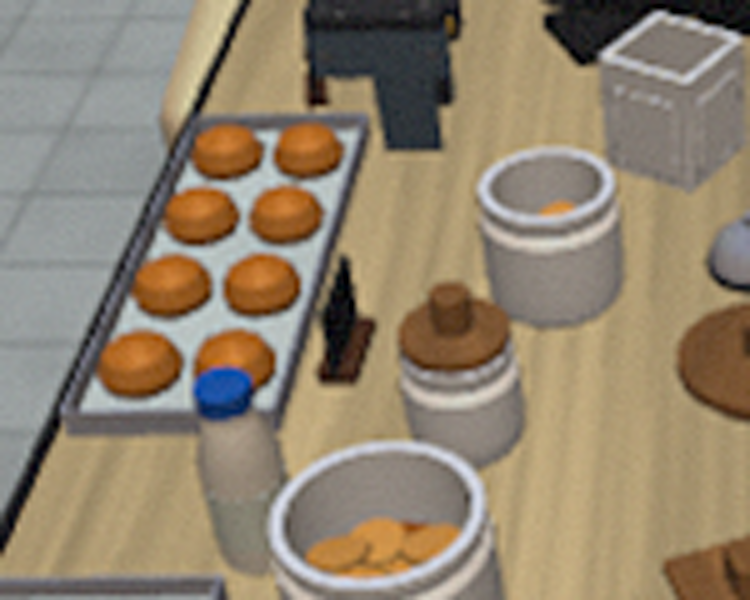

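The lid seems a little offset to the left, with the white rim showing on the right. I'll back off and look from above.

```bash
python3 -m pendant '[[[-60,0,10],[0,0,0],46],[[-60,0,10],[0,0,0],46],[[-60,0,10],[0,0,0],46],[[-60,0,10],[0,0,0],46]]'
python3 - <<'E'
from fit import *
s=state();print(s["t"],s["ee_pos"],abs(s["dq"]).max());i,c=snap("wrist","w9")
p=proj([.656,-.0534,.1],c)[0];print(p);x,y=p.astype(int);crop(i,max(x-70,0),max(y-60,0),140,120,5,"pics/w9c.png")
E
```

```text
t: 10.55
ee_pos: [0.6001, -0.0542, 0.2693]
orientation: [[0.002, -1.0, 0.014], [-1.0, -0.002, 0.001], [-0.001, -0.014, -1.0]]
ft_force: [1.0, -0.4, 0.3]
opening: 0.0458
10.55 [ 0.60013076 -0.05417977  0.26934537] 1.2258880117858477
[317.31359198 136.02773063]
```

View pics/w9c.png

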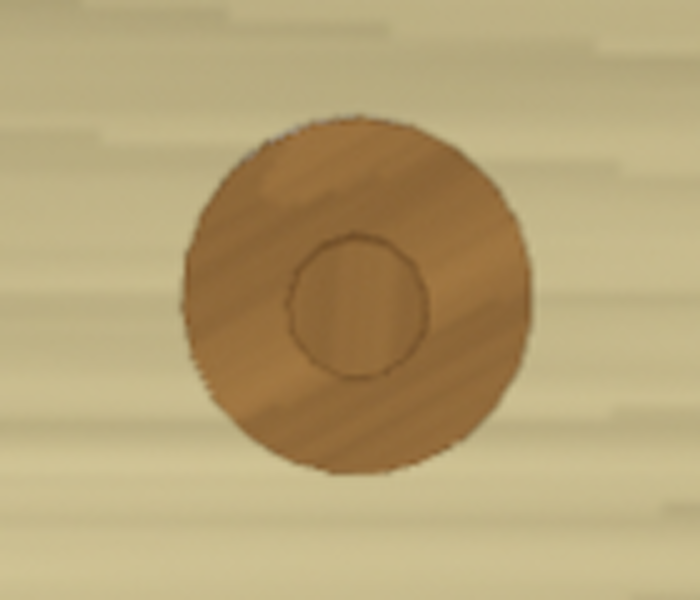

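From above the lid covers the jar concentrically, and disc bottom at 84.4 mm matches the rim at 84.3 mm. Next the large lid; first pin down the large jar with two views.

```bash
sed -i 's/"w6"\]/"w6","w7"]/' all.py; python3 - <<'E'
from all import *
o=ob(rimmask,("w3",(284,62)),("w7",(68,178)))
k,c=o[1]; k=k[(k[:,0]>4)&(k[:,1]<235)]; print(len(k),k.min(0),k.max(0)); o[1]=(k,c)
x,e,s=fitmodel(rim(.124),o,(.674,.143,.11));print(x.round(4),e,s.round(2))
E
```

```text
384 [ 24. 104.] [139. 234.]
[0.6718 0.1419 0.1184 1.9668] 3.150598226301912 [ 0.11  0.12  0.48 80.95]
```

```bash
python3 - <<'E'
from all import *
o=ob(rimmask,("w3",(284,62)),("w7",(68,178)))
k,c=o[1]; k=k[(k[:,0]>4)&(k[:,1]<235)]; r=np.linalg.norm(onplane(k,c,.115)[:,:2]-[.673,.1425],axis=1);k=k[r>.058]; o[1]=(k,c)
x,e,s=fitmodel(rim(.124),o,(.674,.143,.11));print(len(k),x.round(4),e,s.round(2))
E
python3 -m pendant '[[[-149,-55,-100],[0,0,0],60],[[-149,-55,-100],[0,0,0],60],[[-149,-55,-130],[0,0,0],60],[[-149,-55,-170],[0,0,0],60],[[-149,-55,-180],[0,0,0],60],[[-149,-55,-180],[0,0,0],60],[[-149,-55,-180],[0,0,0],60],[[-149,-55,-180],[0,0,0],60]]'
python3 - <<'E'
from fit import *
s=state();print(s["t"],s["ee_pos"],abs(s["dq"]).max());i,c=snap("wrist","w10")
E
```

```text
188 [0.6727 0.1424 0.1143 1.322 ] 0.4909560405346939 [ 0.07  0.11  0.21 55.65]
t: 11.4
ee_pos: [0.4538, -0.1095, 0.0909]
orientation: [[0.002, -1.0, 0.017], [-1.0, -0.002, -0.0], [0.0, -0.017, -1.0]]
ft_force: [0.6, 0.2, -0.4]
opening: 0.06
11.4 [ 0.45380607 -0.10948185  0.09087241] 0.7998548864187424
```

View pics/w10.png

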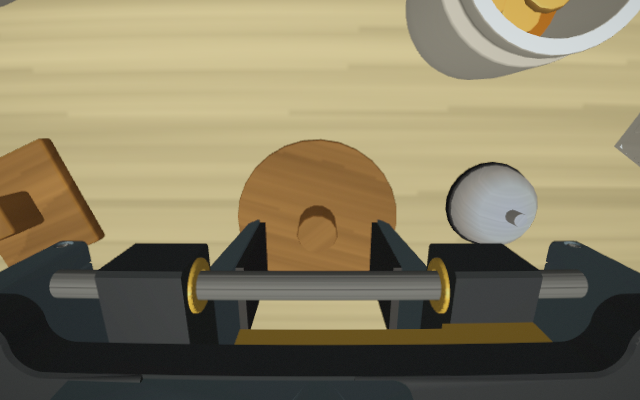

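The knob sits centred at (318,232). The tool has drifted 1° in tilt, so I'll correct it while going down.

```bash
python3 -m pendant '[[[-2.5,0.5,-30],[0,1,0],60],[[-2.5,0.5,-50],[0,1,0],60],[[-2.5,0.5,-50],[0,1,0],60],[[-2.5,0.5,-50],[0,1,0],60]]'
```

```text
t: 11.85
ee_pos: [0.4524, -0.109, 0.0422]
orientation: [[0.003, -1.0, 0.001], [-1.0, -0.003, -0.001], [0.001, -0.001, -1.0]]
ft_force: [0.7, 0.2, 1.0]
opening: 0.0602
```

```bash
python3 -m pendant '[[[-1.4,0,-5],[0,0,0],60],[[-1.4,0,-8],[0,0,0],60],[[-1.4,0,-8],[0,0,0],60],[[-1.4,0,-8],[0,0,0],20],[[-1.4,0,-8],[0,0,0],20],[[-1.4,0,-8],[0,0,0],20],[[-1.4,0,-8],[0,0,0],20],[[-1.4,0,-8],[0,0,0],20]]' 20
python3 -m pendant '[[[0,0,0],[0,0,0],20],[[0,0,0],[0,0,0],20]]' 20
```

```text
t: 12.65
ee_pos: [0.451, -0.109, 0.0342]
orientation: [[0.003, -1.0, 0.001], [-1.0, -0.003, -0.001], [0.001, -0.001, -1.0]]
ft_force: [-0.4, -0.5, 1.4]
opening: 0.0277
t: 12.85
ee_pos: [0.451, -0.109, 0.0342]
orientation: [[0.003, -1.0, 0.001], [-1.0, -0.003, -0.001], [0.001, -0.001, -1.0]]
ft_force: [-0.3, 0.1, 0.7]
opening: 0.0274
```

```bash
python3 -m pendant '[[[0,0,20],[0,0,0],20],[[0,0,60],[0,0,0],20],[[0,0,110],[0,0,0],20],[[0,0,160],[0,0,0],20],[[20,25,175],[0,0,0],20],[[50,57,175],[0,0,0],20],[[83,93,175],[0,0,0],20],[[115,130,175],[0,0,0],20]]'
python3 -m pendant '[[[106,121,0],[0,0,0],20],[[106,121,0],[0,0,0],20],[[106,121,0],[0,0,0],20],[[106,121,0],[0,0,0],20],[[106,121,0],[0,0,0],20],[[106,121,-20],[0,0,0],20],[[106,121,-30],[0,0,0],20],[[106,121,-30],[0,0,0],20]]'
```

```text
t: 13.65
ee_pos: [0.567, 0.0225, 0.2095]
orientation: [[0.003, -1.0, 0.002], [-1.0, -0.003, -0.001], [0.001, -0.002, -1.0]]
ft_force: [0.6, -1.2, -1.4]
opening: 0.0273
t: 14.45
ee_pos: [0.6713, 0.1423, 0.1778]
orientation: [[0.002, -1.0, -0.002], [-1.0, -0.002, -0.001], [0.001, 0.002, -1.0]]
ft_force: [-1.0, -0.6, -1.7]
opening: 0.0273
```

```bash
python3 -m pendant '[[[1.4,0,-15],[0,0,0],20],[[1.4,0,-25],[0,0,0],20],[[1.4,0,-25],[0,0,0],20],[[1.4,0,-25],[0,0,0],20]]'
python3 - <<'E'
from h import *
i,_=snap("wrist","w11");i2,_=snap("side","sd11")
a=cv2.resize(i[90:270,160:480],None,fx=1.25,fy=1.25,interpolation=2);b=cv2.resize(i2[150:300,190:330],(400,428),interpolation=2)
o=np.zeros((428,800,3),np.uint8);o[:225,:400]=a;o[:,400:]=b;cv2.imwrite("pics/m11.png",o)
E
```

```text
t: 14.85
ee_pos: [0.6726, 0.1422, 0.1525]
orientation: [[0.002, -1.0, -0.002], [-1.0, -0.002, -0.002], [0.002, 0.002, -1.0]]
ft_force: [0.1, 0.8, -1.8]
opening: 0.0274
```

View pics/m11.png

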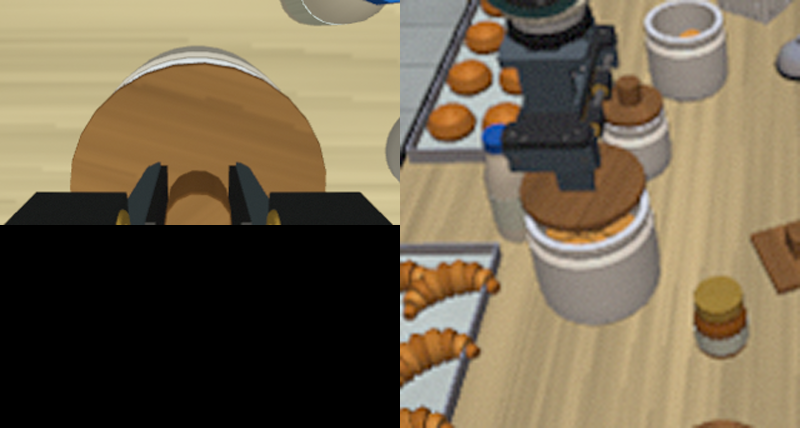

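```bash
python3 - <<'E'
from fit import *
outs=[]
for t,x0,y0,w,h in (("sd11",215,190,80,70),("w11",160,90,320,180)):
    i,c=load(t);s=400//w+ (1 if w<100 else 0); s=5 if w<100 else 1.25*1
    im=cv2.resize(i[y0:y0+h,x0:x0+w],None,fx=s,fy=s,interpolation=2)
    for z,col,r in ((.1483,(0,255,0),.062),(.1363,(255,255,0),.062),(.1143,(0,0,255),.062)):
        p=(proj(circ(.6726,.1422,z,r),c)-[x0,y0]+.5)*s
        cv2.polylines(im,[p.astype(int)],True,col,1)
    outs.append(im)
o=np.zeros((max(k.shape[0] for k in outs),800,3),np.uint8)
x=0
for k in outs:o[:k.shape[0],x:x+k.shape[1]]=k;x+=k.shape[1]
cv2.imwrite("pics/m11b.png",o)
E
```

```text
(no output)
```

View pics/m11b.png

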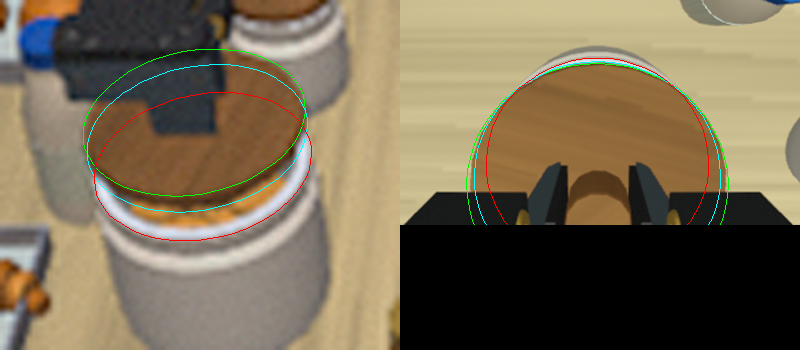

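The projected level disc matches the lid outline and the rim, so it is level and centred; the apparent slope was perspective. Lowering.

```bash
python3 -m pendant '[[[0,0,-8],[0,0,0],20],[[0,0,-14],[0,0,0],20],[[0,0,-18],[0,0,0],20],[[0,0,-18],[0,0,0],20]]'
python3 -m pendant '[[[0,0,-1.5],[0,0,0],20],[[0,0,-3.5],[0,0,0],20],[[0,0,-3.5],[0,0,0],20]]'
```

```text
t: 15.35
ee_pos: [0.6725, 0.1423, 0.1343]
orientation: [[0.002, -1.0, -0.002], [-1.0, -0.002, -0.001], [0.001, 0.002, -1.0]]
ft_force: [-0.3, 0.2, -1.0]
opening: 0.0276
t: 15.65
ee_pos: [0.6728, 0.1424, 0.1312]
orientation: [[0.002, -1.0, -0.002], [-1.0, -0.002, -0.001], [0.001, 0.002, -1.0]]
ft_force: [-1.5, 0.2, 3.1]
opening: 0.0271
```

```bash
python3 -m pendant '[[[0,0,-1],[0,0,0],20],[[0,0,-1],[0,0,0],20]]'
```

```text
t: 15.85
ee_pos: [0.673, 0.1424, 0.1312]
orientation: [[0.002, -1.0, -0.002], [-1.0, -0.002, -0.001], [0.001, 0.002, -1.0]]
ft_force: [-5.4, -1.5, 10.9]
opening: 0.0273
```

Home (11 N, height as expected). Releasing, then on to the medium lid.

```bash
python3 -m pendant '[[[0,0,0.5],[0,0,0],28],[[0,0,0.5],[0,0,0],60],[[0,0,0.5],[0,0,0],60],[[0,0,0.5],[0,0,0],60],[[0,0,0.5],[0,0,0],60],[[0,0,25],[0,0,0],60],[[0,0,70],[0,0,0],60],[[0,0,110],[0,0,0],60]]'
python3 -m pendant '[[[-70,30,30],[0,0,0],60],[[-70,30,30],[0,0,0],60],[[-70,30,30],[0,0,0],60],[[-70,30,30],[0,0,0],60]]'
python3 - <<'E'
from h import *
s=state();print(s["t"],s["ee_pos"],abs(s["dq"]).max());i,_=snap("wrist","w12");i2,_=snap("side","sd12");
cv2.imwrite("pics/m12.png",np.hstack([cv2.resize(i[0:260,120:640],None,fx=.8,fy=.8),cv2.resize(i2[120:320,150:510],(374,208))]))
E
```

```text
t: 16.65
ee_pos: [0.6728, 0.1423, 0.2424]
orientation: [[0.002, -1.0, -0.002], [-1.0, -0.002, -0.002], [0.002, 0.002, -1.0]]
ft_force: [0.6, 0.2, 0.2]
opening: 0.0603
t: 17.05
ee_pos: [0.6028, 0.1725, 0.2728]
orientation: [[0.003, -1.0, -0.001], [-1.0, -0.003, -0.001], [0.001, 0.001, -1.0]]
ft_force: [-0.4, -0.6, -0.7]
opening: 0.06
17.05 [0.60282061 0.17253657 0.27281557] 1.940932808762752
```

View pics/m12.png

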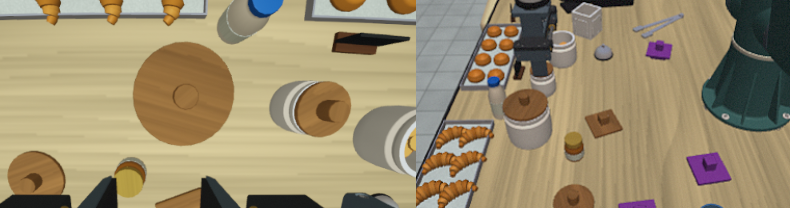

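The large lid covers its jar concentrically, and the small one is still on. Going to the medium lid.

```bash
python3 -m pendant '[[[-72,214,-20],[0,0,0],60],[[-72,214,-40],[0,0,0],60],[[-72,214,-80],[0,0,0],60],[[-72,214,-130],[0,0,0],60],[[-72,214,-182],[0,0,0],60],[[-72,214,-182],[0,0,0],60],[[-72,214,-182],[0,0,0],60],[[-72,214,-182],[0,0,0],60]]'
python3 - <<'E'
from fit import *
s=state();print(s["t"],s["ee_pos"],abs(s["dq"]).max());i,c=snap("wrist","w13")
E
```

```text
t: 17.95
ee_pos: [0.5303, 0.3855, 0.0871]
orientation: [[0.002, -1.0, -0.006], [-1.0, -0.002, -0.004], [0.004, 0.007, -1.0]]
ft_force: [-0.4, -1.4, 0.8]
opening: 0.06
17.95 [0.53025455 0.38551787 0.08709824] 3.999415294344885
```

View pics/w13.png

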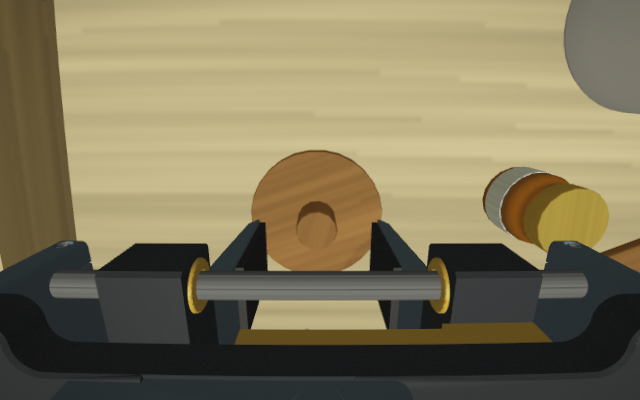

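```bash
python3 -m pendant '[[[0.5,0.7,-30],[0.2,-0.3,0],60],[[0.5,0.7,-48],[0.2,-0.3,0],60],[[0.5,0.7,-48],[0.2,-0.3,0],60],[[0.5,0.7,-48],[0.2,-0.3,0],60]]'
```

```text
t: 18.4
ee_pos: [0.5329, 0.3862, 0.0426]
orientation: [[0.001, -1.0, 0.002], [-1.0, -0.001, 0.001], [-0.001, -0.002, -1.0]]
ft_force: [0.2, 0.3, 0.6]
opening: 0.0597
```

```bash
python3 -m pendant '[[[-2,0,-5],[0,0,0],60],[[-2,0,-8.5],[0,0,0],60],[[-2,0,-8.5],[0,0,0],60],[[-2,0,-8.5],[0,0,0],20],[[-2,0,-8.5],[0,0,0],20],[[-2,0,-8.5],[0,0,0],20],[[-2,0,-8.5],[0,0,0],20],[[-2,0,-8.5],[0,0,0],20]]' 20
python3 -m pendant '[[[0,0,0],[0,0,0],20],[[0,0,20],[0,0,0],20],[[0,0,60],[0,0,0],20],[[0,0,110],[0,0,0],20],[[0,0,160],[0,0,0],20],[[5,-30,185],[0,0,0],20],[[10,-70,185],[0,0,0],20],[[15,-120,185],[0,0,0],20]]'
```

```text
t: 19.2
ee_pos: [0.5309, 0.3862, 0.0341]
orientation: [[0.001, -1.0, 0.002], [-1.0, -0.001, 0.001], [-0.001, -0.002, -1.0]]
ft_force: [-1.6, 0.8, 0.9]
opening: 0.0274
t: 20.0
ee_pos: [0.5462, 0.2661, 0.2203]
orientation: [[0.003, -1.0, 0.004], [-1.0, -0.003, 0.002], [-0.002, -0.004, -1.0]]
ft_force: [0.7, -0.5, -1.4]
opening: 0.0274
```

```bash
python3 -m pendant '[[[5,-40,0],[0,0,0],20],[[10,-85,0],[0,0,0],20],[[15,-133,0],[0,0,0],20],[[20,-180,0],[0,0,0],20],[[27,-228,0],[0,0,0],20],[[34,-275,0],[0,0,0],20],[[40,-322,0],[0,0,0],20],[[45,-365,0],[0,0,0],20]]'
python3 -m pendant '[[[17,-124,0],[0,0,0],20],[[17,-124,0],[0,0,0],20],[[17,-124,0],[0,0,0],20],[[17,-124,-30],[0,0,0],20],[[17,-124,-55],[0,0,0],20],[[17,-124,-55],[0,0,0],20],[[17,-124,-55],[0,0,0],20]]'
```

```text
t: 20.8
ee_pos: [0.591, -0.1011, 0.2203]
orientation: [[0.002, -1.0, 0.004], [-1.0, -0.002, 0.002], [-0.002, -0.004, -1.0]]
ft_force: [1.2, 0.4, -1.1]
opening: 0.028
t: 21.5
ee_pos: [0.608, -0.2249, 0.1656]
orientation: [[0.003, -1.0, 0.003], [-1.0, -0.003, 0.002], [-0.002, -0.003, -1.0]]
ft_force: [0.2, -1.0, 0.3]
opening: 0.0275
```

```bash
python3 -m pendant '[[[0,1.8,-15],[0,0,0],20],[[0,1.8,-27],[0,0,0],20],[[0,1.8,-27],[0,0,0],20],[[0,1.8,-27],[0,0,0],20]]'
cat > ov.py <<'E'
from fit import *
def ov(tag,views,shapes):
    outs=[]
    for n,x0,y0,w,h,s in views:
        i,c=snap(n,f"{tag}_{n}")
        im=cv2.resize(i[y0:y0+h,x0:x0+w],None,fx=s,fy=s,interpolation=2);raw=im.copy()
        for P,col in shapes: cv2.polylines(im,[((proj(P,c)-[x0,y0]+.5)*s).astype(int)],True,col,1)
        outs.append(im)
    o=np.zeros((max(k.shape[0] for k in outs),sum(k.shape[1] for k in outs),3),np.uint8);x=0
    for k in outs:o[:k.shape[0],x:x+k.shape[1]]=k;x+=k.shape[1]
    cv2.imwrite(f"pics/{tag}.png",o)
E
python3 - <<'E'
from ov import *
s=state();p=s["ee_pos"];z=p[2]-.0042
ov("m14",[("wrist",160,90,320,180,1.25),("side",260,130,80,80,5)],[(circ(p[0],p[1],z,.05),(0,255,0)),(circ(p[0],p[1],z-.012,.05),(255,255,0)),(circ(.6082,-.2231,.0992,.05),(0,0,255))])
E
```

```text
t: 21.9
ee_pos: [0.6079, -0.223, 0.1384]
orientation: [[0.003, -1.0, 0.003], [-1.0, -0.003, 0.002], [-0.002, -0.003, -1.0]]
ft_force: [0.1, -0.1, -1.3]
opening: 0.0276
```

View pics/m14.png

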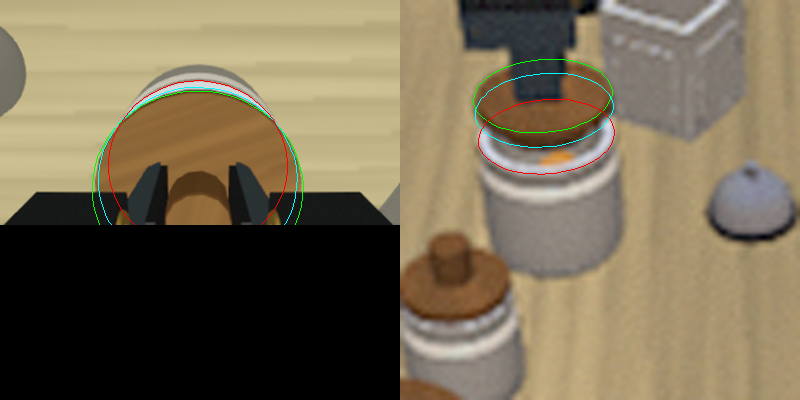

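The medium lid and its rim line up in both views. Lowering.

```bash
python3 -m pendant '[[[0,0,-8],[0,0,0],20],[[0,0,-15],[0,0,0],20],[[0,0,-20],[0,0,0],20],[[0,0,-20],[0,0,0],20]]'
python3 -m pendant '[[[0,0,-1.5],[0,0,0],20],[[0,0,-3.2],[0,0,0],20],[[0,0,-3.2],[0,0,0],20]]'
```

```text
t: 22.4
ee_pos: [0.6077, -0.223, 0.1179]
orientation: [[0.003, -1.0, 0.002], [-1.0, -0.003, 0.003], [-0.003, -0.002, -1.0]]
ft_force: [-0.4, -0.1, -1.6]
opening: 0.0276
t: 22.7
ee_pos: [0.6081, -0.2231, 0.1159]
orientation: [[0.003, -1.0, 0.003], [-1.0, -0.003, 0.003], [-0.003, -0.003, -1.0]]
ft_force: [-5.3, 3.9, 13.7]
opening: 0.027
```

Home. Release, rise, and back off for a look at both lids.

```bash
python3 -m pendant '[[[0,0,0.5],[0,0,0],28],[[0,0,0.5],[0,0,0],60],[[0,0,0.5],[0,0,0],60],[[0,0,0.5],[0,0,0],60],[[0,0,0.5],[0,0,0],60],[[0,0,25],[0,0,0],60],[[0,0,70],[0,0,0],60],[[0,0,115],[0,0,0],60]]'
python3 -m pendant '[[[-110,130,60],[0,0,0],60],[[-110,130,60],[0,0,0],60],[[-110,130,60],[0,0,0],60],[[-110,130,60],[0,0,0],60],[[-110,130,60],[0,0,0],60],[[-110,130,60],[0,0,0],60]]'
python3 - <<'E'
from ov import *
sh=[]
for x,y,z,r in ((.6082,-.2231,.0992,.05),(.656,-.0534,.0843,.038),(.6727,.1424,.1143,.062)):
    sh+=[(circ(x,y,z+.012,r),(0,255,0)),(circ(x,y,z,r),(0,0,255)),(circ(x,y,z+.042,.014,20),(0,255,0))]
ov("m15",[("wrist",30,0,560,240,.7),("side",205,140,110,130,3.6)],sh)
i,c=load("m15_wrist")
for nm,d,P in (("M",.1,(.6082,-.2231,.111)),("S",.076,(.656,-.0534,.096)),("L",.124,(.6727,.1424,.126))):
    k=comp(brown(i),proj(P,c)[0])
    f=lid(d)
    x,e,s=fitmodel(lambda p:f([p[0],p[1],P[2]]) if 0 else f(p),[(k,c)],P);print(nm,x.round(4),e.round(2))
E
```

```text
t: 23.5
ee_pos: [0.6076, -0.2229, 0.2316]
orientation: [[0.003, -1.0, 0.001], [-1.0, -0.003, 0.003], [-0.003, -0.001, -1.0]]
ft_force: [-0.1, -0.1, 0.7]
opening: 0.0603
t: 24.1
ee_pos: [0.4978, -0.0928, 0.292]
orientation: [[0.003, -1.0, 0.003], [-1.0, -0.003, 0.003], [-0.003, -0.003, -1.0]]
ft_force: [0.9, 0.2, -1.4]
opening: 0.06
M [ 0.6087 -0.2268  0.1017  0.5913] 0.45
S [ 6.7820e-01 -4.3600e-02 -5.2000e-03 -6.2293e+00] 0.82
L [  4.3292  10.1351 -14.586  -50.3131] 10.72
```

View pics/m15.png

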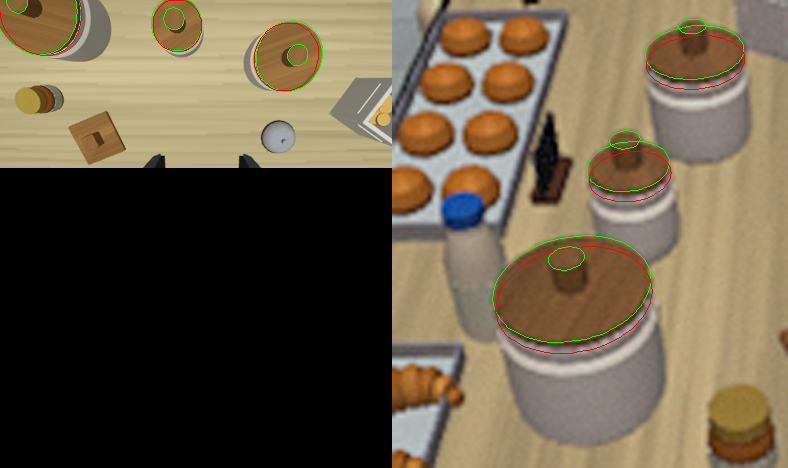

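All three lids match the modelled outline of a seated lid (disc and knob top) in both views. Now the square lid: turn +21.5° to align with its knob.

```bash
python3 -m pendant '[[[-39,215.5,0],[0,0,21.5],50],[[-39,215.5,-20],[0,0,21.5],50],[[-39,215.5,-60],[0,0,21.5],50],[[-39,215.5,-110],[0,0,21.5],50],[[-39,215.5,-160],[0,0,21.5],50],[[-39,215.5,-200],[0,0,21.5],50],[[-39,215.5,-200],[0,0,21.5],50],[[-39,215.5,-200],[0,0,21.5],50]]'
python3 - <<'E'
from ov import *
s=state();print(s["t"],s["ee_pos"],abs(s["dq"]).max(),np.rad2deg(np.arctan2(s["orientation"][1,0],s["orientation"][0,0])))
x,y,w=.4587,.1227,21.64
ov("m16",[("wrist",0,0,640,400,1.0)],[(sq(x,y,.03,.088,w),(0,255,0)),(sq(x,y,.06,.028,w),(0,255,0))])
E
```

```text
t: 25.0
ee_pos: [0.4558, 0.1217, 0.0863]
orientation: [[0.369, -0.929, -0.01], [-0.929, -0.369, 0.001], [-0.005, 0.008, -1.0]]
ft_force: [-0.4, -0.9, 0.6]
opening: 0.0498
25.0 [0.45580543 0.12166945 0.08631345] 6.12392394326948 -68.34519769976932
```

View pics/m16.png

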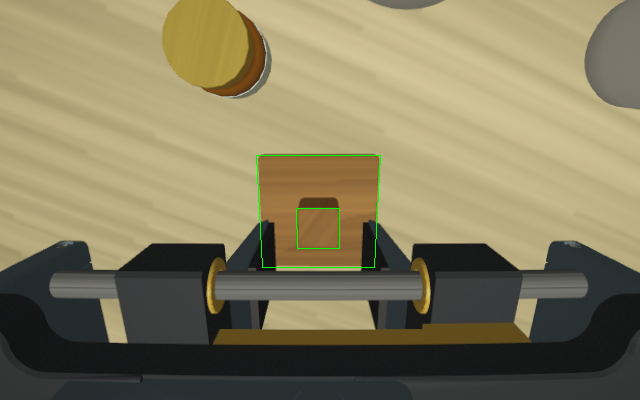

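The model overlay matches the brown square lid and its knob exactly at (318,228). Going down.

```bash
python3 -m pendant '[[[2.9,1,-30],[0,-0.4,0],50],[[2.9,1,-46],[0,-0.4,0],50],[[2.9,1,-46],[0,-0.4,0],50],[[2.9,1,-46],[0,-0.4,0],50]]'
```

```text
t: 25.45
ee_pos: [0.4621, 0.1224, 0.0451]
orientation: [[0.368, -0.93, 0.003], [-0.93, -0.368, 0.002], [-0.001, -0.004, -1.0]]
ft_force: [0.5, -0.4, -0.1]
opening: 0.0499
```

```bash
python3 -m pendant '[[[-3.4,0.3,-6],[0,0,0],50],[[-3.4,0.3,-11],[0,0,0],50],[[-3.4,0.3,-11],[0,0,0],50],[[-3.4,0.3,-11],[0,0,0],20],[[-3.4,0.3,-11],[0,0,0],20],[[-3.4,0.3,-11],[0,0,0],20],[[-3.4,0.3,-11],[0,0,0],20],[[-3.4,0.3,-11],[0,0,0],20]]' 20
```

```text
t: 26.25
ee_pos: [0.4588, 0.1227, 0.0342]
orientation: [[0.368, -0.93, 0.003], [-0.93, -0.368, 0.002], [-0.001, -0.004, -1.0]]
ft_force: [-0.9, 0.1, 2.7]
opening: 0.0284
```

```bash
python3 -m pendant '[[[0,0,0],[0,0,0],20],[[0,0,20],[0,0,0],20],[[0,0,65],[0,0,0],20],[[0,0,110],[0,0,0],20],[[0,-20,150],[0,0,0],20],[[5,-60,170],[0,0,5],20],[[10,-105,170],[0,0,10],20],[[15,-150,170],[0,0,16],20]]'
python3 -m pendant '[[[5,-45,0],[0,0,5],20],[[10,-90,0],[0,0,10],20],[[15,-135,0],[0,0,15],20],[[20,-180,0],[0,0,18],20],[[27,-225,0],[0,0,21.5],20],[[34,-270,0],[0,0,21.5],20],[[42,-315,0],[0,0,21.5],20],[[48,-355,0],[0,0,21.5],20]]'
```

```text
t: 27.05
ee_pos: [0.474, -0.0288, 0.2051]
orientation: [[0.614, -0.789, 0.004], [-0.789, -0.614, 0.003], [0.0, -0.005, -1.0]]
ft_force: [2.1, 0.4, -1.3]
opening: 0.0279
t: 27.85
ee_pos: [0.5218, -0.3859, 0.2048]
orientation: [[0.86, -0.51, 0.002], [-0.51, -0.86, 0.005], [-0.0, -0.005, -1.0]]
ft_force: [0.4, -0.3, -1.3]
opening: 0.0279
```

```bash
python3 -m pendant '[[[0.9,-33.6,0],[0,0,-0.2],20],[[0.9,-33.6,-20],[0,0,-0.2],20],[[0.9,-33.6,-50],[0,0,-0.2],20],[[0.9,-33.6,-58],[0,0,-0.2],20],[[0.9,-33.6,-58],[0,0,-0.2],20],[[0.9,-33.6,-58],[0,0,-0.2],20]]'
python3 - <<'E'
from ov import *
s=state();p=s["ee_pos"];z=p[2]-.0042;w=np.rad2deg(np.arctan2(s["orientation"][1,0],s["orientation"][0,0]));print(p,w)
ov("m17",[("wrist",160,60,320,210,1.2),("side",280,110,80,70,5)],[(sq(p[0],p[1],z,.088,w),(0,255,0)),(sq(p[0],p[1],z-.012,.088,w),(255,255,0)),(sq(.5227,-.4195,.104,.088,59.1),(0,0,255))])
E
```

```text
t: 28.45
ee_pos: [0.5231, -0.4197, 0.1478]
orientation: [[0.859, -0.513, 0.003], [-0.513, -0.859, 0.004], [0.001, -0.005, -1.0]]
ft_force: [-0.1, 0.6, -0.8]
opening: 0.0278
[ 0.52310956 -0.41966038  0.14775522] -30.845212015297335
```

View pics/m17.png

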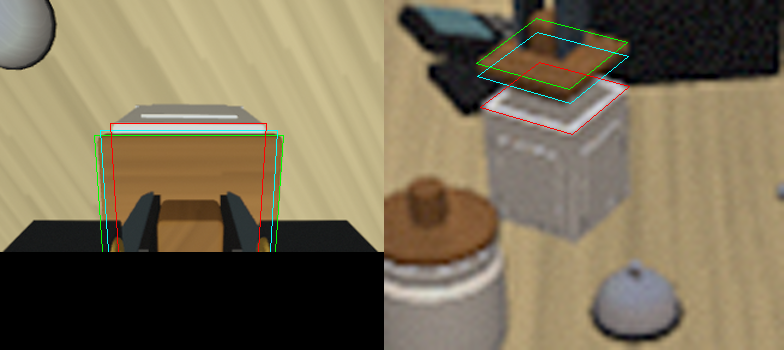

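Lid and square rim are aligned in both views, in position and in yaw. Lowering.

```bash
python3 -m pendant '[[[0,0,-10],[0,0,0],20],[[0,0,-18],[0,0,0],20],[[0,0,-24],[0,0,0],20],[[0,0,-24],[0,0,0],20]]'
python3 -m pendant '[[[0,0,-1],[0,0,0],20],[[0,0,-2.5],[0,0,0],20],[[0,0,-2.5],[0,0,0],20]]'
```

```text
t: 28.95
ee_pos: [0.5228, -0.4194, 0.123]
orientation: [[0.859, -0.513, 0.003], [-0.513, -0.859, 0.005], [-0.0, -0.005, -1.0]]
ft_force: [0.2, 0.3, -0.4]
opening: 0.0282
t: 29.25
ee_pos: [0.523, -0.4196, 0.1211]
orientation: [[0.859, -0.513, 0.003], [-0.513, -0.859, 0.004], [0.0, -0.005, -1.0]]
ft_force: [-0.6, 1.3, 3.6]
opening: 0.0282
```

```bash
python3 -m pendant '[[[0,0,-1],[0,0,0],20],[[0,0,-1],[0,0,0],20]]'
```

```text
t: 29.45
ee_pos: [0.5232, -0.4197, 0.1211]
orientation: [[0.859, -0.513, 0.003], [-0.513, -0.859, 0.004], [0.0, -0.005, -1.0]]
ft_force: [-3.5, 3.0, 9.8]
opening: 0.0276
```

Home. Release, rise, back off and check.

```bash
python3 -m pendant '[[[0,0,0.5],[0,0,0],28],[[0,0,0.5],[0,0,0],60],[[0,0,0.5],[0,0,0],60],[[0,0,0.5],[0,0,0],60],[[0,0,0.5],[0,0,0],60],[[0,0,25],[0,0,0],60],[[0,0,70],[0,0,0],60],[[0,0,115],[0,0,0],60]]'
python3 -m pendant '[[[-85,50,70],[0,0,-30],60],[[-85,50,70],[0,0,-30],60],[[-85,50,70],[0,0,-30],60],[[-85,50,70],[0,0,-30],60],[[-85,50,70],[0,0,-30],60]]'
python3 - <<'E'
from ov import *
sh=[]
for x,y,z,r in ((.6082,-.2231,.0992,.05),(.656,-.0534,.0843,.038),(.6727,.1424,.1143,.062)):
    sh+=[(circ(x,y,z+.012,r),(0,255,0)),(circ(x,y,z+.042,.014,20),(0,255,0))]
sh+=[(sq(.5227,-.4195,.116,.088,59.1),(0,255,0)),(sq(.5227,-.4195,.146,.028,59.1),(0,255,0)),(sq(.5227,-.4195,.104,.088,59.1),(0,0,255))]
sh+=[(circ(.775,.054,.14,.015),(255,0,255))]
ov("m18",[("wrist",0,0,640,270,.6),("side",205,110,140,160,2.9)],sh)
i,c=load("m18_wrist");x,e,s=fitmodel(lidsq,[(comp(brown(i),proj([.5227,-.4195,.11],c)[0]),c)],(.5227,-.4195,.116,59.1));print(x.round(4),e)
E
```

```text
t: 30.25
ee_pos: [0.5227, -0.4193, 0.2368]
orientation: [[0.859, -0.513, 0.002], [-0.513, -0.859, 0.005], [-0.001, -0.005, -1.0]]
ft_force: [0.4, -0.8, 0.3]
opening: 0.0602
t: 30.75
ee_pos: [0.4376, -0.3692, 0.3075]
orientation: [[0.486, -0.874, 0.005], [-0.874, -0.486, 0.003], [0.0, -0.006, -1.0]]
ft_force: [-0.1, 0.3, -0.3]
opening: 0.0601
[ 0.5257 -0.4281  0.084  59.2206 -1.5162] 0.5085931613139478
```

View pics/m18.png

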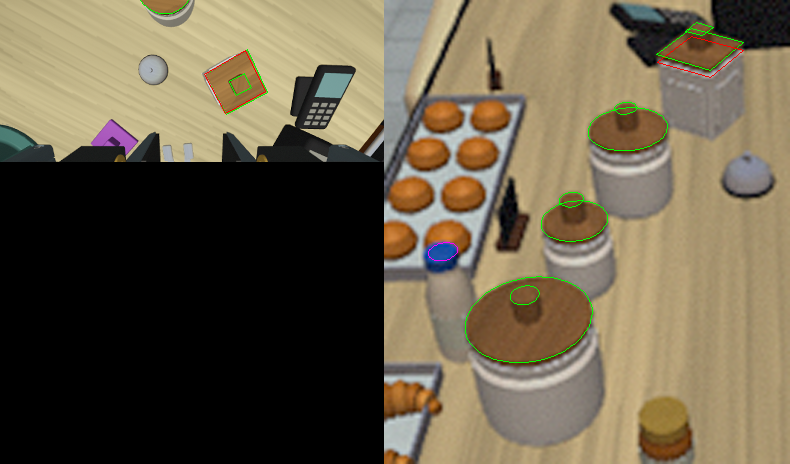

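All matches so far; close crop of the square lid to be sure it is level.

```bash
python3 - <<'E'
from h import *
sh=[sq(.5227,-.4195,.116,.088,59.1),sq(.5227,-.4195,.146,.028,59.1),sq(.5227,-.4195,.104,.088,59.1)]
o=[]
for t,x0,y0,w,h,s in (("m18_wrist",330,70,130,130,3),("m18_side",290,105,80,80,4.875)):
    i,c=load(t);im=cv2.resize(i[y0:y0+h,x0:x0+w],(390,390),interpolation=2);s=390/w
    for P,col in zip(sh,((0,255,0),(0,255,0),(0,0,255))):cv2.polylines(im,[((proj(P,c)-[x0,y0]+.5)*s).astype(int)],True,col,1)
    o.append(im)
cv2.imwrite("pics/m19.png",np.hstack(o))
E
```

```text
(no output)
```

View pics/m19.png

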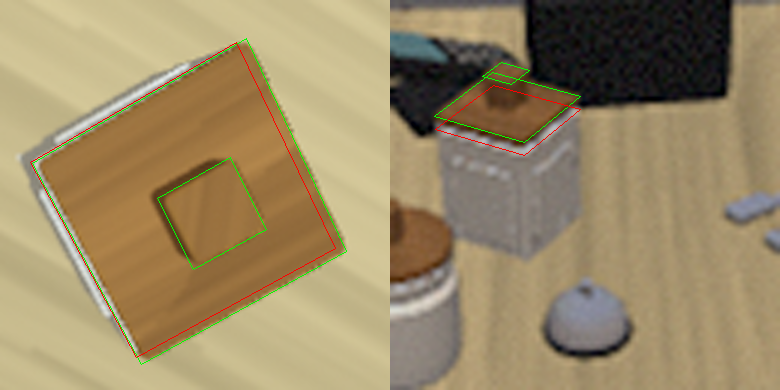

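The wrist crop shows the square lid and its knob on the seated-level model to about a millimetre. Handing in.

```bash
python3 -c "
from station import state,sign_off
s=state();print(s['t'],s['ft_force']);print(sign_off())"
```

```text
30.85 [-0.24284974 -0.62089441  0.16724996]
the job is handed in; nothing more can be done
None
```

I put each of the four brown wooden lids (small, large, medium, then square) on its own jar and handed the job in at about 31 s. Each lid was gripped by its knob and lowered slowly until it met the rim, with 10–14 N showing at the wrist. I then opened the fingers and lifted away.

**Checks that agreed:**
- **Height:** each lid stopped within about 1 mm of where its disc should rest on the measured rim.
- **Level and centred:** in the last wrist and side views the lids matched a level, seated lid on each jar. The large lid was only partly in view of the wrist camera by then, so for it this rests on the side view and an earlier look from above.
- **Jars and bottle:** the jars match the positions measured at the start, and the bottle cap is still at its first position in the side view.

**Checks that disagreed:**
- **Single-view height fits:** on seated lids these read low or failed to settle. They depend heavily on the outline, so I relied on the overlays and contact heights instead.
- **Side camera:** its outlines were consistently 1–2 pixels off, which is within its calibration.
- **First side look at the small lid:** it seemed offset, but the wrist view from above showed it concentric with the jar.

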